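# Latch the two-part wooden mould shut

### The arm

A 7-joint arm with a two-finger parallel gripper is mounted at the origin on the work surface. World frame = base frame: x ahead of the robot, y to its left, z up, the work surface at z = 0. Lengths are in mm, angles in rad, forces in N, time in s.
With the tool pointing down it reaches from about 400 to 875 mm from the base axis. Payload 4.4 kg.
Tool frame: the origin (TCP) lies at the very end of the fingers, on their centre line; the grasp point (between the pads) lies 19 mm behind it (grip_depth is the distance from the TCP to the grasp point, in mm); z points along the fingers, y is the direction in which the jaws open and shut (so a half turn about z gives the same grasp; the last joint's range is limited). The gripper opens to 85 mm and grips with 20 to 120 N. Pads are 22 mm wide; open, the fingers measure 114 mm over their backs; the gripper's body (76 mm by 85 mm) begins 54 mm behind the grasp point. The pads swing forward as they close: fully open they stand 13 mm farther back than shut.
Start: joints at [-1.347, 0.628, 0.038, 1.517, -0.027, 0.996, -0.02], TCP at [185.72, 622.917, 231.313] pointing down, gripper open.
Joint ranges: [-3.06, 3.06], [-0.37, 2.12], [-1.25, 1.32], [0.18, 2.47], [-1.1, 4.24], [0.23, 1.98], [-2.94, 2.94]. Speed limits (rad/s): [2.57, 2.57, 3.14, 3.14, 3.14, 3.14, 3.14].

### API

Orientations are given as [roll, pitch, yaw] about the fixed x, y, z axes, in that order (R = Rz(yaw) Ry(pitch) Rx(roll)).
In Python, from cell import read_state, get_image, finish_job, recognise, outline_of, grip_depth gives the robot as it stands. The module is installed in compiled form; this text tells all that it offers.
- The arm moves only by the tool send_rows, never from a script. Its argument "rows" is a list of rows, each a list of 5 numbers: the gripper command: -1 is shut, 1 is fully open, values between are in proportion, then the shift along the tool's x, y, z in m, then the turn about the tool's z in rad. In form: [[claw, tx, ty, tz, roll], ...]. A call has 1 to 12 rows; each row shifts and turns the pose as measured when the row begins, along the tool's axes as they then stand; what a row does not reach is not made up. A row lasts 1/12 s, in which the tool goes at most 41.7 mm and 7.16 degrees, less where a joint would pass 70% of its speed; a pose out of reach is approached as far as the arm can. A call with a gripper value outside its range is refused whole. The fingers move at their own pace and stop on an object; the grip force is fixed at half the most. Time passes only in rows, so rows that do not move let the fingers close. It gives the time, the measured TCP pose, the force and the opening at its end, in the units of the state.
- read_state(): the state, without advancing time (a new reading comes with each control period).
- get_image(name): name is "scene" or "top" or "wrist"; returns a dict with "image" (420x560x3 uint8, blue, green, red), "z_map" (420x560 float32, mm along the optical axis (not along the pixel's ray), 0 where there is no reading), "K" (3x3 intrinsics, pixels), "R" (3x3) and "t" (3): a world point X has camera coordinates R X + t; the wrist camera has in their place "tool_from_camera" (4x4, takes a point from camera to tool coordinates, whose origin is the TCP and whose axes are the flange's). Camera axes: x right, y down, z forward; pixel columns grow to the right and rows downward; lengths in mm; the calibration is good to about 2 mm. A picture is of the moment at which its call begins: read the wrist's pose just before it.
- finish_job(): hands the job in, once; it reports no verdict.
Trained networks look in a picture, given as the dict that the camera call returned (one of the last four; its "shot" number tells which), for a name from the list of things; names that differ only in an ending like _2 or _b are one class to them, and where a whole thing is asked for, a point or a joint stands for the part that bears it (a point fixed in the world has none). Each returns a list of dicts, best first, with "score" (0 to 1); they miss things now and then, are a little off and sometimes report something else, mostly with a low value. They report only what shows in the picture. A call takes as long as a camera call.
- recognise(picture, query): "box" ([left, top, right, bottom] in pixels, round what is visible of it).
- outline_of(picture, query): "mask" (420x560 bool, what is visible of it) and "box" ([left, top, right, bottom] in pixels, round what is visible of it).
The state is a dict: "clock": time; "qpos": joint angles; "qd": joint speeds; "tau": joint torques, N m; "eef_pos": TCP position; "tool_rot": TCP orientation; "force": force on the tool from outside, world axes, zero at the start; "torque": the same for the moment, N m; "width": finger opening in mm.
Only numpy, scipy, OpenCV 4.12 (cv2) and the standard library are available. Lean on these libraries where they do the work, as an engineer would, in place of code of your own. Each camera call takes 0.05 s, during which the arm holds its last target.

### The job

Latch the two-part wooden mould shut: bring the latch's wire loop over the keeper so that its crossbar sits behind the keeper's post, under the lip, then press the lever down flat, past centre, until it rests on its stop and the halves are drawn together. Work by feel: the mould lies on packing, so its height is not exactly known; do not lean hard on the lever or wrench the loop against the keeper. Leave the tools and other pieces lying around where they are.

Things in the scene. Friction and masses are not known exactly. Their poses are not given: they have to be found in the camera images.
- mould: Fixed steel tray 215 x 150 x 14 mm that carries the two-part wooden mould. Origin on the table below the middle of the seam, z up; +x points across the seam from the latch to the keeper. The mould lies in it on packing strips of unknown thickness: the whole mould with latch and keeper truly stands up to 14 mm higher or lower than the points listed below, and no reading tells how much.
- seam (a point): NOMINAL middle of the top edge of the fixed half's seam face, 70 mm over the table; mould axes. The fixed half spans 110 mm from here to -x, 130 mm along y; flat top, bare wood beyond 19 mm from the centre line: a place to feel the true height. Open, the sliding half (80 x 130 mm, same height) begins 7 mm to +x.
- pin (a point): NOMINAL centre of the lever's hinge pin (axis along mould y), 15 mm over the block's top (true height up to 14 mm off, as all the mould). Lever: steel bar 24 mm wide, 6 mm thick (9 mm at the rounded end), reaching 70 mm from the pin, mid-plane through the pin. Base plate 36 mm wide, 86 mm long, 6 mm high, from 76 mm on the -x side to 10 mm on the +x side.
- rest (a point): NOMINAL point on the upper face of the lever when flat, 55 mm from the pin towards its free end: where to press it last. 18 mm over the block's top; true height up to 14 mm off with the mould.
- lever (a joint): Lever angle, rad: 0 = flat on its hard stop, free end to -x; 1.57 upright; 2.4 = limit, leaning to +x. Friction 0.09 N m holds it. With the loop hooked (lever then near 1.1) it takes up to about 6 N at 55 mm from the pin, most near 0.5 rad, less towards dead centre at about 0.15 rad; then push on to the stop at 0. Over 40 N bends it.
- loop (a joint): Angle of the wire loop against the lever, rad; held by friction, 0.03 N m. Its slope over the horizontal, rising to mould +x, is s = loop - lever. From the pin, in the plane of mould x and z, the loop's pivot on the lever is 14 mm x (-cos, sin) of (lever - 0.14), and the crossbar's centre is 62 mm x (cos s, sin s) from that pivot.
- keeper (a point): NOMINAL place where the crossbar's centre belongs while the mould is open: against the +x side of the keeper's post, on its foot. Mould axes; 12.5 mm over the block's top, the point stays put when the keeper moves off with the sliding half. Keeper 20 mm wide: post from 11.5 to 3.5 mm on the -x side of this point; foot's top 3.5 mm below it, 24 mm wide, running on to 22 mm on the +x side.
- lip (a point): NOMINAL top edge of the keeper's lip at its +x end, mould open. Lip 4 mm thick, over the post and 6 mm beyond it; underside 10.5 mm above the foot. The loop's crossbar is 7 mm round, with 9 mm square end caps, 50 mm wide over all (pinch its ends). Its centre must pass 5 mm or more (best 8 or 9, at most 10) to +x of this point, go down to the foot, then back under the lip. Over 50 N on the keeper bends the loop.
- half (a joint): How far the sliding half (80 x 130 x 52 mm block, carries the keeper) has been drawn towards the fixed half, m: 0 = open, springs hold a 7 mm gap; 0.0045 to 0.0065 when latched. It moves only along mould x. Springs: 8 N to start, then 5 N more per mm.
- wedge: wooden wedge 50 x 20 x 14 mm lying beside the mould; origin at its underside; to be left alone
- glue: closed white jar, 56 mm across, 60 mm high, beside the mould; origin at its underside; to be left alone
- chisel: wood-handled chisel 215 mm long lying beside the mould; origin at its underside; to be left alone
- offcut: dark wooden offcut 75 x 45 x 28 mm beside the mould; origin at its underside; to be left alone
- mallet: wooden mallet lying to the right (-y side), head 65 x 110 x 70 mm; origin at its underside; to be left alone
- plug: turned wooden cone, 92 mm across, 110 mm high, to the left (+y side); origin at its underside; to be left alone
- tin: closed metal tin, 74 mm across, 100 mm high, to the left; origin at its underside; to be left alone

How it is judged:
By the outcome, as a careful person would: the job done as asked, in the order asked, and still so for the second after the job is handed in, with the robot touching nothing.
It also fails if it takes over 61 s, if anything falls off the work surface, if the arm or the gripper's body presses on something with over 40 N, if the wrist force passes 120 N, or if a joint passes its speed limit or range.

## Working session

There is one attempt and no reset: what is moved stays moved. The work goes in short steps, Python scripts to look and compute and a tool call to move; the robot and the scene stay as the last step left them, time stands still between calls to the robot, and variables do not carry over. Pictures are saved under pics/ and viewed, and the job is handed in when it is done.

Besides the shell and the picture viewer there is one more tool, called after "Call:" in YAML: its name, and indented under it one key for each argument. send_rows: Moves the arm, as the interface text tells. Its arguments: {"type":"object","properties":{"rows":{"type":"array"}},"required":["rows"]}

```bash
mkdir -p pics; ls; python3 - <<'E'
from cell import *
import cv2,numpy as np
s=read_state(); print(s)
for n in ["scene","top","wrist"]:
    p=get_image(n); cv2.imwrite(f"pics/a_{n}.png",p["image"]); np.savez(f"a_{n}.npz",**{k:v for k,v in p.items()})
    print(n,[ (k, np.array(p[k]).round(3).tolist()) for k in p if k not in("image","z_map")])
print(grip_depth)
E
```

```text
pics
{'clock': 0.0, 'qpos': array([-1.3468045 ,  0.62934278,  0.038444  ,  1.51835336, -0.02699072,
        0.99625784, -0.02004081]), 'qd': array([-0.00061454, -0.00105574, -0.00049363, -0.00137265,  0.00111149,
        0.00131648, -0.00029039]), 'tau': array([-1.00498615e-03, -5.63392925e+01,  1.22600745e+00, -1.93447459e+01,
        1.10535248e-02,  1.05641133e-02,  1.24729138e-05]), 'eef_pos': array([185.54246732, 622.32705291, 230.39595437]), 'tool_rot': array([-3.13974971e+00,  3.26705918e-05,  2.85176378e+00]), 'force': array([-0.20173477,  0.18539951,  0.15330239]), 'torque': array([-0.00178665, -0.0278905 , -0.04405358]), 'width': 85.34883697114758}
scene [('K', [[388.969, 0.0, 274.218], [0.0, 388.969, 211.527], [0.0, 0.0, 1.0]]), ('R', [[0.552, 0.834, 0.006], [0.584, -0.382, -0.716], [-0.594, 0.399, -0.698]]), ('t', [-325.732, -287.364, 1346.979]), ('shot', 1)]
top [('K', [[408.656, 0.0, 274.32], [0.0, 408.656, 205.134], [0.0, 0.0, 1.0]]), ('R', [[0.005, -1.0, -0.0], [-0.998, -0.005, -0.058], [0.058, 0.0, -0.998]]), ('t', [-10.635, 593.367, 1135.859]), ('shot', 2)]
wrist [('K', [[340.851, 0.0, 281.126], [0.0, 340.851, 212.367], [0.0, 0.0, 1.0]]), ('tool_from_camera', [[-0.0, -0.954, -0.301, 77.166], [1.0, -0.0, 0.0, 0.604], [-0.0, -0.301, 0.954, -142.08], [0.0, 0.0, 0.0, 1.0]]), ('shot', 3)]
18.700000000000003
```

View pics/a_scene.png

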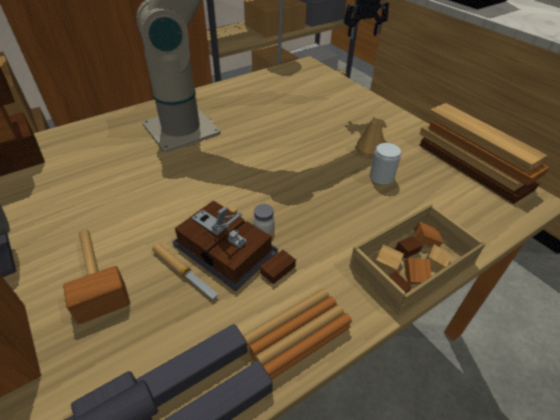

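View pics/a_top.png

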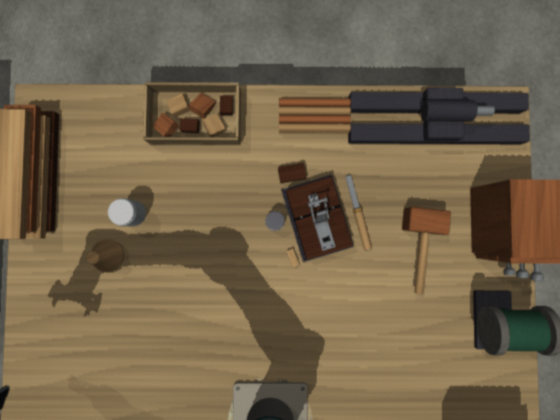

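View pics/a_wrist.png

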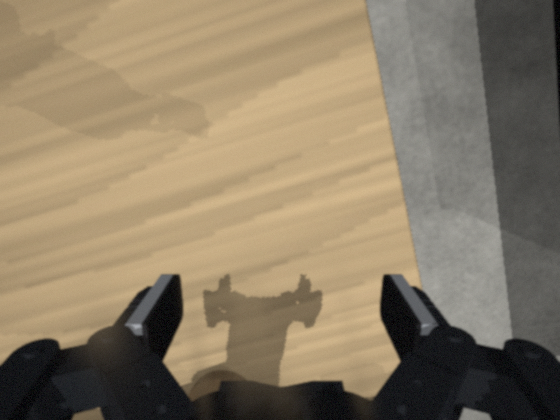

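The pictures show the mould at about (318,217) in the top view and (225,240) in the scene view. The jar, wedge, chisel and offcut lie close around it. Next I'll zoom in and measure.

```bash
cat > h.py <<'E'
import numpy as np, cv2
from cell import *
from scipy.spatial.transform import Rotation as Rn
def pose(s=None):
    s=s or read_state(); T=np.eye(4); T[:3,:3]=Rn.from_euler('xyz',s['tool_rot']).as_matrix(); T[:3,3]=s['eef_pos']; return T
def shot(n,tag):
    T=pose(); p=get_image(n)
    if n=="wrist":
        p["W"]=T@np.array(p["tool_from_camera"])
    else:
        M=np.eye(4);M[:3,:3]=p["R"];M[:3,3]=p["t"]; p["W"]=np.linalg.inv(M)
    np.savez(f"{tag}.npz",image=p["image"],z_map=p["z_map"],K=p["K"],W=p["W"]); cv2.imwrite(f"pics/{tag}.png",p["image"])
    return p
def cloud(p):
    z=p["z_map"].astype(float);K=np.array(p["K"]);v,u=np.mgrid[:z.shape[0],:z.shape[1]]
    c=np.stack([(u-K[0,2])/K[0,0]*z,(v-K[1,2])/K[1,1]*z,z],-1)
    P=c@p["W"][:3,:3].T+p["W"][:3,3]; P[z<=0]=np.nan; return P
def proj(p,X):
    X=np.atleast_2d(X);C=(X-p["W"][:3,3])@p["W"][:3,:3];K=np.array(p["K"]);q=C@K.T;return q[:,:2]/q[:,2:]
def crop(p,box,f,name):
    l,t,r,b=box;cv2.imwrite(f"pics/{name}.png",cv2.resize(p["image"][t:b,l:r],None,fx=f,fy=f,interpolation=cv2.INTER_CUBIC))
E
python3 - <<'E'
from h import *
p=shot("top","b_top"); q=shot("scene","b_scene")
for n in["mould","lever","loop","keeper","lip","seam","half","glue","offcut","chisel","wedge"]:
    print(n,[(r["box"],round(r["score"],2)) for r in recognise(p,n)][:2],[(r["box"],round(r["score"],2)) for r in recognise(q,n)][:2])
crop(p,(260,150,390,275),6,"b_topc"); crop(q,(150,180,310,310),5,"b_scenec")
P=cloud(p)
for v in range(170,270,5): print(v,' '.join('%4.0f'%x for x in P[v,275:365:4,2]))
E
```

```text
mould [([281.5, 175.8, 354.5, 262.0], 0.86)] [([175.0, 201.4, 276.4, 287.8], 0.64)]
lever [([305.5, 198.2, 330.8, 224.5], 0.56)] [([212.1, 208.1, 243.3, 226.6], 0.74)]
loop [([309.6, 198.9, 326.4, 214.4], 0.44)] [([369.8, 143.7, 399.2, 185.9], 0.73), ([211.4, 209.5, 239.4, 228.5], 0.5)]
keeper [([279.4, 173.4, 352.6, 261.8], 0.72)] [([175.4, 200.6, 277.9, 292.4], 0.88)]
lip [([282.3, 174.9, 353.1, 264.2], 0.6)] [([175.4, 201.3, 275.7, 289.1], 0.85)]
seam [([282.4, 175.5, 354.6, 263.1], 0.93)] [([170.7, 200.3, 278.4, 290.4], 0.71)]
half [([287.0, 182.0, 338.9, 221.0], 0.98)] [([208.9, 218.0, 268.6, 281.6], 0.59)]
glue [([266.8, 215.3, 283.0, 231.9], 0.72), ([86.6, 239.6, 126.1, 272.0], 0.39)] [([253.2, 204.1, 272.5, 231.2], 0.86), ([210.1, 218.7, 270.1, 283.7], 0.63)]
offcut [([275.2, 162.5, 305.6, 184.2], 0.95)] [([258.9, 246.8, 294.3, 284.9], 0.87)]
chisel [([347.2, 176.6, 372.3, 248.5], 0.85)] [([153.3, 243.6, 217.3, 299.3], 0.69)]
wedge [([286.9, 249.5, 299.0, 268.2], 0.58)] [([223.0, 202.2, 238.2, 213.4], 0.55), ([154.7, 242.6, 218.8, 299.2], 0.41)]
170   -2   25   29   27   28  
[... 1649 characters left out ...]
    0   -3    2   -1    3   61   59   63   59   62   66   69   66   60   57   59   59   17    6   -3   21
245   -1   -1    4   -1   -1    1   16   59   59   57   58   59   63   67   65   59   61   56   60   57    1    1   16
250   -2   -1    6   -0   15    5   -0   21   60   61   60   60   62   58  nan   63   13   16    2    2   -3    5   -1
255    2   -2   -2   -2   15   12    1    7  nan   60   59   59   17    1   -1   -0   -1    1    4   -1    3   -1    1
260   -5    3   -1    8   13   17   -0   19   10    1   -2    2    1   -2    2   -1    0   -1   -1    0    1    0   -1
265    1    1    1   -1    0   16    0    2    3   -1   -1    1    4    0    1    3   -5    6   -1    1   -4   -2    6
```

```bash
sleep 1
```

```text
(no output)
```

View crops.

View pics/b_topc.png

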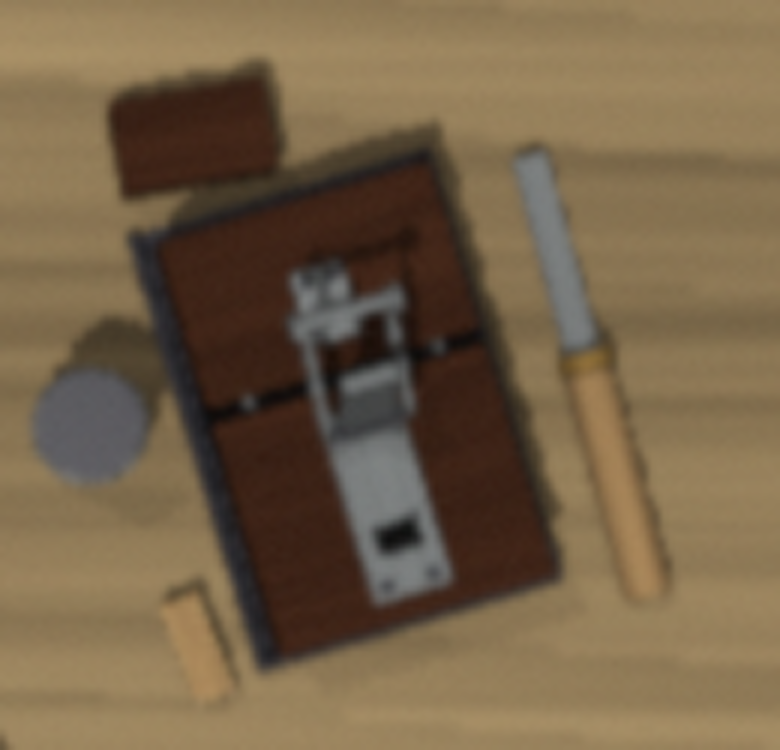

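View pics/b_scenec.png

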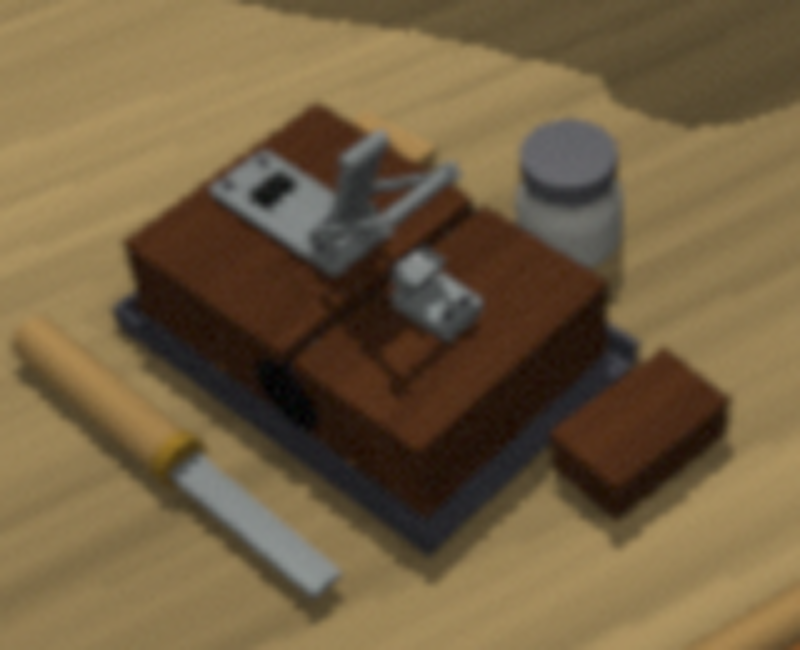

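```bash
python3 - <<'E'
from h import *
for tag in["b_top","b_scene"]:
    p=dict(np.load(tag+".npz")); P=cloud(p)
    m=(P[...,2]>54)&(P[...,2]<66)&(P[...,0]>400)&(P[...,0]<750)&(abs(P[...,1]+110)<130)
    lab=cv2.connectedComponentsWithStats(m.astype(np.uint8))
    i=1+np.argmax(lab[2][1:,4]); m=lab[1]==i
    X=P[m]; r=cv2.minAreaRect(X[:,:2].astype(np.float32)); print(tag,r,np.median(X[:,2]),len(X))
    c=np.array(r[0]);box=cv2.boxPoints(r);print(box.round(1).tolist())
E
```

```text
b_top ((516.7032470703125, -141.4963836669922), (113.00860595703125, 129.82327270507812), 17.389842987060547) 59.534087596243694 1652
[[443.3999938964844, -96.4000015258789], [482.20001220703125, -220.3000030517578], [590.0, -186.60000610351562], [551.2000122070312, -62.70000076293945]]
b_scene ((562.0059814453125, -128.74462890625), (199.81085205078125, 131.2490692138672), 16.84185218811035) 59.013605246977704 2785
[[447.3999938964844, -94.9000015258789], [485.3999938964844, -220.5], [676.5999755859375, -162.60000610351562], [638.5999755859375, -37.0]]
```

```bash
cat > plan.py <<'E'
from h import *
def plan(target,yaw,n=None,claw=1,step=0.036,prnt=True):
    T=pose();p=T[:3,3].copy();y=read_state()['tool_rot'][2]
    d=np.array(target)-p; dy=(yaw-y) 
    dy=(dy+np.pi)%(2*np.pi)-np.pi
    k=n or int(np.ceil(max(np.linalg.norm(d)/1000/step,abs(dy)/0.11)))
    rows=[]
    for i in range(k):
        R=Rn.from_euler('xyz',[np.pi,0,y+dy*i/k]).as_matrix()
        t=R.T@(d/k)/1000
        rows.append([claw]+t.round(4).tolist()+[round(-dy/k,4)])
    print(k); 
    for r in rows: print(r,end=',')
    print()
E
python3 -c "
from plan import *
plan([590,-120,230],0.295)"
```

```text
24
[1, -0.025, -0.0248, 0.0001, np.float64(0.1065)],[1, -0.0275, -0.0221, 0.0001, np.float64(0.1065)],[1, -0.0297, -0.019, 0.0001, np.float64(0.1065)],[1, -0.0315, -0.0157, 0.0001, np.float64(0.1065)],[1, -0.033, -0.0123, 0.0001, np.float64(0.1065)],[1, -0.0341, -0.0087, 0.0001, np.float64(0.1065)],[1, -0.0349, -0.005, 0.0001, np.float64(0.1065)],[1, -0.0352, -0.0013, 0.0001, np.float64(0.1065)],[1, -0.0352, 0.0025, 0.0001, np.float64(0.1065)],[1, -0.0347, 0.0062, 0.0001, np.float64(0.1065)],[1, -0.0338, 0.0098, 0.0001, np.float64(0.1065)],[1, -0.0326, 0.0134, 0.0001, np.float64(0.1065)],[1, -0.031, 0.0168, 0.0001, np.float64(0.1065)],[1, -0.029, 0.02, 0.0001, np.float64(0.1065)],[1, -0.0268, 0.0229, 0.0001, np.float64(0.1065)],[1, -0.0242, 0.0257, 0.0001, np.float64(0.1065)],[1, -0.0213, 0.0281, 0.0001, np.float64(0.1065)],[1, -0.0182, 0.0302, 0.0001, np.float64(0.1065)],[1, -0.0149, 0.0319, 0.0001, np.float64(0.1065)],[1, -0.0114, 0.0333, 0.0001, np.float64(0.1065)],[1, -0.0078, 0.0344, 0.0001, np.float64(0.1065)],[1, -0.0041, 0.035, 0.0001, np.float64(0.1065)],[1, -0.0003, 0.0352, 0.0001, np.float64(0.1065)],[1, 0.0034, 0.0351, 0.0001, np.float64(0.1065)],
```

Call:
send_rows:
  rows:
    - [1,-0.025,-0.025,0,0.1065]
    - [1,-0.0275,-0.022,0,0.1065]
    - [1,-0.03,-0.019,0,0.1065]
    - [1,-0.0315,-0.0157,0,0.1065]
    - [1,-0.033,-0.0123,0,0.1065]
    - [1,-0.034,-0.0087,0,0.1065]
    - [1,-0.035,-0.005,0,0.1065]
    - [1,-0.035,-0.0013,0,0.1065]
    - [1,-0.035,0.0025,0,0.1065]
    - [1,-0.035,0.006,0,0.1065]
    - [1,-0.034,0.01,0,0.1065]
    - [1,-0.0326,0.0134,0,0.1065]

```text
clock: 2.35
eef_pos: [382.3, 242.1, 228.6]
tool_rot: [-3.14, -0.014, 1.531]
force: [0.5, -1.0, -0.2]
width: 85.1
```

```bash
sed -i 's/round(-dy\/k,4)/float(round(-dy\/k,4))/' plan.py; python3 -c "
from plan import *
print(read_state()['clock'],pose()[:3,3],read_state()['tool_rot'],read_state()['qpos'])
plan([590,-120,230],0.295)"
```

```text
2.35 [382.26686865 242.06411849 228.64594991] [-3.13999176 -0.01417484  1.53071791] [-0.93164006  0.37620721  0.42535799  2.06096492 -0.24495864  0.74388407
 -0.39204968]
12
[1, -0.0295, 0.0185, -0.0001, 0.103],[1, -0.0274, 0.0214, -0.0001, 0.103],[1, -0.025, 0.0241, -0.0001, 0.103],[1, -0.0224, 0.0266, -0.0001, 0.103],[1, -0.0196, 0.0288, -0.0001, 0.103],[1, -0.0165, 0.0306, -0.0001, 0.103],[1, -0.0133, 0.0321, -0.0001, 0.103],[1, -0.0099, 0.0333, -0.0001, 0.103],[1, -0.0064, 0.0342, -0.0001, 0.103],[1, -0.0029, 0.0347, -0.0001, 0.103],[1, 0.0007, 0.0348, -0.0001, 0.103],[1, 0.0043, 0.0345, -0.0001, 0.103],
```

Call:
send_rows:
  rows:
    - [1,-0.0295,0.0185,0,0.103]
    - [1,-0.0275,0.0215,0,0.103]
    - [1,-0.025,0.024,0,0.103]
    - [1,-0.0225,0.0265,0,0.103]
    - [1,-0.0195,0.029,0,0.103]
    - [1,-0.0165,0.0305,0,0.103]
    - [1,-0.0135,0.032,0,0.103]
    - [1,-0.01,0.0335,0,0.103]
    - [1,-0.0065,0.034,0,0.103]
    - [1,-0.003,0.035,0,0.103]
    - [1,0.0005,0.035,0,0.103]
    - [1,0.0045,0.0345,0,0.103]

```text
clock: 3.35
eef_pos: [588.5, -143.6, 225.9]
tool_rot: [-3.123, -0.012, 0.236]
force: [1.5, 0.7, -0.2]
width: 85.0
```

Call:
send_rows:
  rows:
    - [1,0,0,0,0]
    - [1,0,0,0,0]

```text
clock: 3.52
eef_pos: [590.5, -153.5, 225.9]
tool_rot: [-3.131, -0.012, 0.223]
force: [-0.8, 0.6, -0.3]
width: 85.5
```

```bash
python3 -c "
from plan import *
print(read_state())
p=shot('wrist','c_wrist')
cv2.imwrite('pics/c_w.png',cv2.resize(p['image'],(800,600),interpolation=cv2.INTER_CUBIC))
"
```

```text
{'clock': 3.5167, 'qpos': array([-0.21735578,  0.67855767,  0.74178599,  1.65973508, -0.54237924,
        1.01300222, -0.63811409]), 'qd': array([ 0.05669763,  0.03034148,  0.03317763, -0.04556887,  0.01033422,
       -0.02396647, -0.02204878]), 'tau': array([ 1.89478844e+00, -5.13033700e+01,  1.16159078e+01, -1.75268036e+01,
        8.93086824e-02, -1.99057809e-01, -3.67715699e-02]), 'eef_pos': array([ 590.49960181, -153.48143129,  225.90105023]), 'tool_rot': array([-3.13138115, -0.01213421,  0.2233809 ]), 'force': array([-0.76938833,  0.62646113, -0.3182483 ]), 'torque': array([ 0.01987802, -0.00824306, -0.02081891]), 'width': 85.54443672141727}
```

View pics/c_w.png

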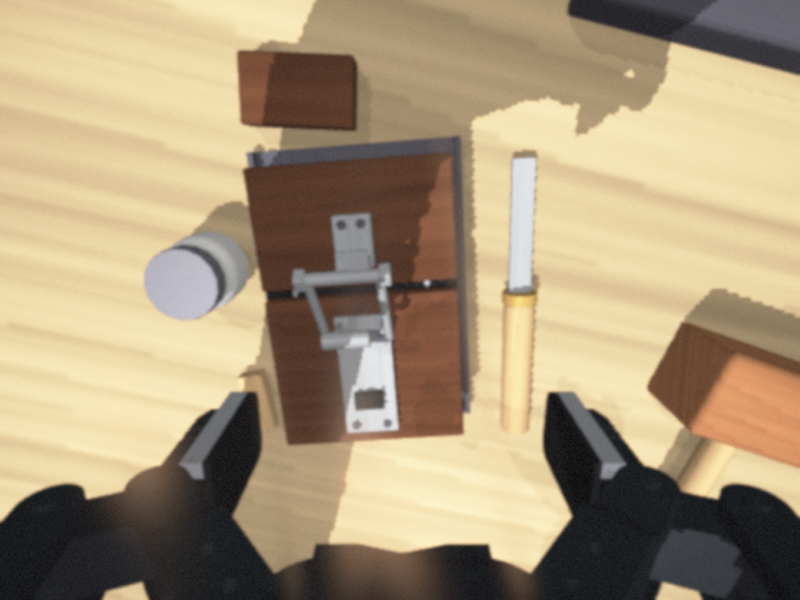

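The wrist view shows the whole mould. The crossbar runs from about (298,280) to (385,275), the keeper foot is at (352,235), and the lever's end is at (345,340). I'll fit the pose from depth.

```bash
cat > fit.py <<'E'
from h import *
def mould(p,zt=59.5):
    P=cloud(p)
    m=(abs(P[...,2]-zt)<5)&(P[...,0]>400)&(P[...,0]<750)&(abs(P[...,1]+110)<130)
    m=cv2.morphologyEx(m.astype(np.uint8),cv2.MORPH_CLOSE,np.ones((9,9)))
    lab=cv2.connectedComponentsWithStats(m); i=1+np.argmax(lab[2][1:,4]); m=(lab[1]==i)&(abs(P[...,2]-zt)<6)
    X=P[m]; r=cv2.minAreaRect(X[:,:2].astype(np.float32)); 
    return P,X,r
E
python3 - <<'E'
from fit import *
p=dict(np.load("c_wrist.npz"))
P,X,r=mould(p); print(r,np.median(X[:,2]),len(X)); print(cv2.boxPoints(r).round(1).tolist())
# plane fit
A=np.c_[X[:,:2]-X[:,:2].mean(0),np.ones(len(X))]; print(np.linalg.lstsq(A,X[:,2],rcond=None)[0])
a=0.297; o=np.array([572,-125.]); c,s=np.cos(a),np.sin(a)
M=np.stack([(P[...,0]-o[0])*c+(P[...,1]-o[1])*s, -(P[...,0]-o[0])*s+(P[...,1]-o[1])*c, P[...,2]],-1)
np.save("c_M.npy",M)
z=M[...,2]; zt=np.median(X[:,2])
# lateral profile
for v in range(145,300,5):
    print(v,' '.join('%s'%('%4.0f'%(z[v,u]-zt)) for u in range(200,290,4)),'| x %.0f'%np.nanmedian(M[v,230:270,0]))
E
```

```text
((559.718994140625, -130.4228515625), (197.38987731933594, 130.32501220703125), 17.03424072265625) 58.69694874358464 22490
[[446.29998779296875, -97.0], [484.3999938964844, -221.60000610351562], [673.2000122070312, -163.8000030517578], [635.0, -39.20000076293945]]
[-7.39649921e-03 -1.65739290e-03  5.91091293e+01]
145    1    0    0    0   -1   -2   -1    0    0   -1   -0    1    1    1    1    1    0   -1    0    1   -1    0    1 | x 56
150   -1   -0    0   -0    0   -0    1   -0   -2    2    5    6    8    8    9    1    1    0   -0   -0   -1   -0    0 | x 53
155    1   -1   -0    1    0    0    1   -0    6   11    9    9    9   11    9   -0   -0   -1    1    0   -1    0   -0 | x 49
160    0    1   -0    1    0    1   -1    2   -0    9    9    9    9    8    8    4    1    1    1   -1    0    0   -0 | x 44
165    1   -0   -0   -0    1    0   -0    0    0    9    8    9    9    9    9    7   -2   -1    0    1   -1   -1   -0 | x 39
170   -0    0    0   -1   -0    0    0    1    0    9    9    8   10    8    8    9   -0   -1    1   -0    1   -1   -0 | x 35
175   -1   -1   -0    1   -1 
[... 2432 characters left out ...]
 5    6    6    7    6    6    6    6    6   -1    1    0 | x -65
275    1   -0   -0   -0    0    0   -0   -1    0   -0    5    7    9    9   10   10    9   10    6    6    1    1   -1 | x -68
280   -0    0    0    0    1    0    1    1   -0    0    1    6   11   10   12   11   11   10    5    5    1    1    0 | x -74
285   -0    0   -1    0    1   -0    0   -0   -0    0    0    5    5   10   10   11   11   11    7    5   -1   -1    0 | x -79
290    1    0   -0   -0    0   -1    1   -1   -1    0   -1    6    7    6    5    6    6    6    6    6    0    1    1 | x -87
295    0   -0    0    0   -1    1   -1   -1    1    0   -0    4    6    5    6    6    6    7    8    6    0   -1   -1 | x -92
```

```bash
cat > geo.py <<'E'
from h import *
A0=0.2973; O=np.array([570.7,-127.1]); ZT=58.9
def toM(P,O=O,a=A0):
    c,s=np.cos(a),np.sin(a); x=P[...,0]-O[0];y=P[...,1]-O[1]
    return np.stack([x*c+y*s,-x*s+y*c,P[...,2]-ZT],-1)
def toW(m,O=O,a=A0):
    c,s=np.cos(a),np.sin(a); return np.array([O[0]+m[0]*c-m[1]*s,O[1]+m[0]*s+m[1]*c,ZT+m[2]])
def feats(p):
    M=toM(cloud(p)); z=M[...,2]; near=(abs(M[...,1])<40)&(M[...,0]>-110)&(M[...,0]<90)
    def show(n,m):
        if m.sum()<3: print(n,'none');return
        X=M[m]; print(n,m.sum(),'x %.1f..%.1f'%tuple(np.percentile(X[:,0],[2,98])),'y %.1f..%.1f'%tuple(np.percentile(X[:,1],[2,98])),'z %.1f..%.1f'%tuple(np.percentile(X[:,2],[2,98])),'mean',X.mean(0).round(1))
    show('base',near&(abs(z-6)<2)&(M[...,0]<10))
    show('lip',near&(abs(z-23.5)<2.5)&(M[...,0]>15))
    show('foot',near&(abs(z-9)<2)&(M[...,0]>15))
    show('bar',near&(z>67)&(z<76)&(M[...,0]>15))
    show('levertop',near&(z>78)&(z<95))
    return M
E
python3 -c "
from geo import *
p=dict(np.load('c_wrist.npz')); M=feats(p)
b=M[(M[...,2]>69)&(M[...,2]<76)&(abs(M[...,1])<40)&(M[...,0]>15)]; print(np.polyfit(b[:,1],b[:,0],1))
import sys
q=dict(np.load('b_scene.npz')); feats(q)
"
```

```text
base 2207 x -96.2..-12.5 y -17.5..17.2 z 4.4..7.3 mean [-56.6  -0.2   5.7]
lip 314 x 23.7..34.7 y -9.8..9.4 z 21.5..24.4 mean [29.2 -0.3 23.1]
foot 697 x 27.1..54.3 y -11.8..11.3 z 7.4..10.6 mean [42.9 -0.8  8.8]
bar 748 x 24.7..34.5 y -24.4..23.8 z 67.3..72.8 mean [30.  -0.2 69.9]
levertop 388 x -4.4..3.8 y -11.8..11.6 z 78.3..82.7 mean [ 0.3 -0.  80.9]
[4.56262813e-03 2.96572198e+01]
base 247 x -95.7..-10.3 y -16.8..18.8 z 4.3..7.9 mean [-56.8  -0.9   6.1]
lip 44 x 22.2..36.7 y -8.8..10.6 z 21.6..25.3 mean [29.9  1.1 23.4]
foot 89 x 25.6..56.8 y -10.6..12.2 z 7.2..10.9 mean [41.8  0.1  9.2]
bar 66 x 27.0..36.9 y -23.3..25.6 z 67.4..72.6 mean [32.2  0.5 69.9]
levertop 35 x -2.3..6.2 y -10.8..11.0 z 78.4..83.9 mean [ 2.4  0.3 81.2]
```

```bash
python3 -c "
from plan import *
from geo import *
w=toW([-70,40,0]); print(w, toM(pose()[:3,3]))
plan([w[0],w[1],180],A0,claw=-1)
"
```

```text
[ 492.0532473  -109.36054427   58.9       ] [ 10.931628   -31.56293741 167.25457845]
4
[-1, -0.0215, -0.0163, 0.0115, -0.0185],[-1, -0.0212, -0.0167, 0.0115, -0.0185],[-1, -0.0209, -0.0171, 0.0115, -0.0185],[-1, -0.0206, -0.0175, 0.0115, -0.0185],
```

Call:
send_rows:
  rows:
    - [-1,-0.0215,-0.0165,0.0115,-0.0185]
    - [-1,-0.021,-0.0165,0.0115,-0.0185]
    - [-1,-0.021,-0.017,0.0115,-0.0185]
    - [-1,-0.0205,-0.0175,0.0115,-0.0185]
    - [-1,0,0,0.025,0]
    - [-1,0,0,0.03,0]
    - [-1,0,0,0.02,0]
    - [-1,0,0,0,0]

```text
clock: 4.23
eef_pos: [488.1, -95.0, 103.0]
tool_rot: [-3.13, -0.02, 0.324]
force: [0.0, 0.0, -0.6]
width: -0.0
```

```bash
python3 -c "
from plan import *
from geo import *
s=read_state();print(s['clock'],pose()[:3,3],s['tool_rot'],s['force'],s['width'], toM(pose()[:3,3]))
"
```

```text
4.2333 [488.0787327  -95.01493181 103.03318494] [-3.12973311 -0.01978873  0.32365869] [ 0.00492854  0.00255413 -0.64193344] -0.02463592933259233 [-69.5977565   54.88057671  44.13318494]
```

Call:
send_rows:
  rows:
    - [-1,0,0.007,0.008,-0.013]
    - [-1,0,0.006,0.01,-0.013]
    - [-1,0,0,0.01,0]
    - [-1,0,0,0.004,0]
    - [-1,0,0,0,0]

```text
clock: 4.65
eef_pos: [493.6, -101.4, 72.8]
tool_rot: [-3.127, -0.024, 0.36]
force: [0.2, 0.5, 0.4]
width: 0.2
```

Call:
send_rows:
  rows:
    - [-1,0,0,0.003,0.02]
    - [-1,0,0,0.003,0.02]
    - [-1,0,0,0.002,0.01]
    - [-1,0,0,0.001,0]
    - [-1,0,0,0,0]

```text
clock: 5.07
eef_pos: [494.8, -99.6, 64.9]
tool_rot: [-3.127, -0.026, 0.306]
force: [0.6, -0.2, 1.0]
width: -0.0
```

Call:
send_rows:
  rows:
    - [-1,0,0,0.001,0]
    - [-1,0,0,0.001,0]
    - [-1,0,0,0.001,0]
    - [-1,0,0,0.001,0]

```text
clock: 5.4
eef_pos: [495.2, -99.6, 61.0]
tool_rot: [-3.127, -0.026, 0.306]
force: [-0.0, 0.5, 1.4]
width: -0.2
```

Call:
send_rows:
  rows:
    - [-1,0,0,0.001,0]
    - [-1,0,0,0.001,0]

```text
clock: 5.57
eef_pos: [495.3, -99.6, 59.2]
tool_rot: [-3.127, -0.027, 0.306]
force: [-3.7, 0.3, 20.1]
width: -0.0
```

Call:
send_rows:
  rows:
    - [-1,0,0,0.001,0]

```text
clock: 5.65
eef_pos: [495.3, -99.6, 59.2]
tool_rot: [-3.126, -0.027, 0.306]
force: [-4.6, 1.9, 22.6]
width: 0.1
```

Call:
send_rows:
  rows:
    - [-1,0,0,-0.01,0]
    - [1,0,0,-0.025,0]
    - [1,0,0,-0.025,0]
    - [1,0,0,-0.025,0]
    - [1,0,0,-0.015,0]
    - [1,0,0,0,0]

```text
clock: 6.15
eef_pos: [491.8, -103.0, 163.8]
tool_rot: [-3.125, -0.025, 0.303]
force: [0.2, 0.3, -0.2]
width: 60.3
```

```bash
sed -i 's/ZT=58.9/ZT=59.0/' geo.py; python3 -c "
from plan import *
from geo import *
s=read_state();print(s['clock'],pose()[:3,3],s['tool_rot'],s['force'],s['width'], toM(pose()[:3,3]))
w=toW([36,0,105]); 
plan(w,A0,claw=1,step=.02)
"
```

```text
6.15 [ 491.77220287 -103.04024844  163.80516154] [-3.12457735 -0.02480059  0.30308721] [ 0.20033116  0.28865079 -0.17384315] 60.269672745842385 [-68.41724955  46.12535928 104.80516154]
6
[1, 0.0174, 0.0078, -0.0, 0.001],[1, 0.0174, 0.0078, -0.0, 0.001],[1, 0.0174, 0.0078, -0.0, 0.001],[1, 0.0174, 0.0077, -0.0, 0.001],[1, 0.0174, 0.0077, -0.0, 0.001],[1, 0.0174, 0.0077, -0.0, 0.001],
```

Call:
send_rows:
  rows:
    - [1,0.017,0.0078,0,0]
    - [1,0.0175,0.0078,0,0]
    - [1,0.0175,0.0078,0,0]
    - [1,0.0175,0.0078,0,0]
    - [1,0.015,0.0065,0,0]
    - [1,0.006,0.003,0,0]
    - [1,0,0,0,0]

```text
clock: 6.73
eef_pos: [591.8, -113.5, 163.4]
tool_rot: [-3.121, -0.023, 0.303]
force: [0.2, -0.2, 0.7]
width: 85.2
```

```bash
python3 -c "
from plan import *
from geo import *
s=read_state();print(s['clock'],pose()[:3,3],s['tool_rot'],s['force'],s['width'], toM(pose()[:3,3]))
p=shot('wrist','d_wrist'); cv2.imwrite('pics/d_w.png',cv2.resize(p['image'],(800,600),interpolation=cv2.INTER_CUBIC)); feats(p)
"
```

```text
6.7333 [ 591.76137342 -113.47727597  163.43132445] [-3.12070796 -0.02345266  0.30313658] [ 0.24247195 -0.21974833  0.69762269] 85.20678603071643 [ 24.12806717   6.85539461 104.43132445]
base 2462 x -96.7..-12.0 y -17.5..17.3 z 4.4..7.3 mean [-59.1   0.1   5.7]
lip 573 x 21.3..34.8 y -9.5..9.4 z 21.6..24.3 mean [28.2 -0.2 23. ]
foot 1098 x 25.4..54.5 y -11.6..11.9 z 7.2..10.6 mean [42.5  0.3  8.7]
bar 1205 x 24.9..34.4 y -23.9..24.1 z 67.3..72.7 mean [30.3  0.1 69.8]
levertop 638 x -3.8..3.9 y -11.5..11.8 z 78.2..82.5 mean [ 0.7  0.1 80.7]
```

View pics/d_w.png

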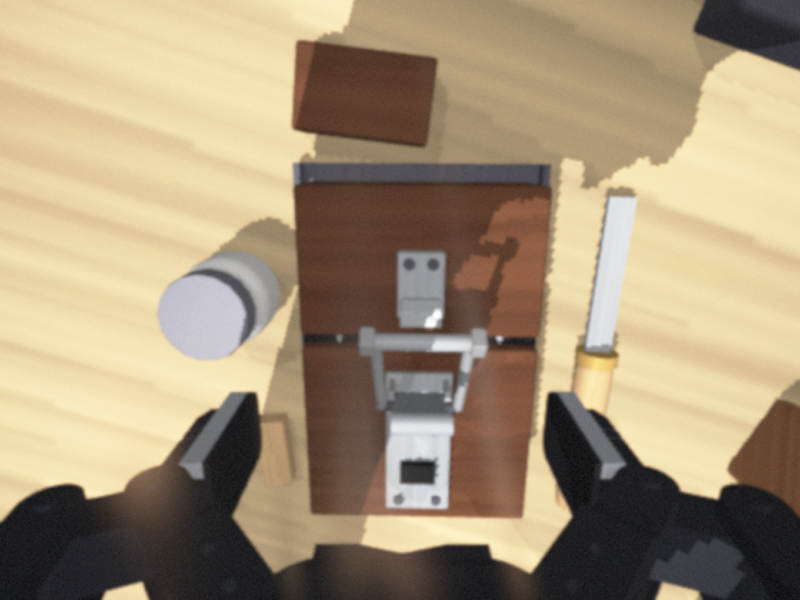

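Call:
send_rows:
  rows:
    - [1,0.006,0.0045,0,0.003]
    - [1,0.005,0.0035,0,0.003]
    - [1,0,0,0.012,0]
    - [1,0,0,0.014,0]
    - [1,0,0,0.01,0]
    - [1,0,0,0.005,0]
    - [1,0,0,0,0]

```text
clock: 7.37
eef_pos: [600.8, -116.6, 117.9]
tool_rot: [-3.116, -0.019, 0.293]
force: [0.6, 0.2, -0.4]
width: 85.6
```

```bash
cat > st.py <<'E'
from plan import *
from geo import *
s=read_state();print(s['clock'],'rot',s['tool_rot'].round(3),'F',s['force'].round(1),'w',round(s['width'],1),'M',toM(pose()[:3,3]).round(1))
E
python3 st.py
```

```text
7.3667 rot [-3.116 -0.019  0.293] F [ 0.6  0.2 -0.4] w 85.6 M [31.8  1.2 58.9]
```

Call:
send_rows:
  rows:
    - [0.35,0.003,0.001,0,0]
    - [0.35,0.0015,0,0,0]
    - [0.35,0,0,0,0]
    - [0.35,0,0,0,0]

```text
clock: 7.7
eef_pos: [605.6, -116.4, 118.1]
tool_rot: [-3.116, -0.018, 0.293]
force: [0.5, -0.0, -0.5]
width: 58.1
```

```bash
python3 st.py; python3 -c "
from geo import *
p=shot('wrist','e_wrist'); cv2.imwrite('pics/e_w.png',cv2.resize(p['image'],(800,600),interpolation=cv2.INTER_CUBIC)); feats(p)
"
```

```text
7.7 rot [-3.116 -0.018  0.293] F [ 0.5 -0.  -0.5] w 58.1 M [36.5 -0.  59.1]
base 796 x -57.3..-13.3 y -17.7..17.6 z 4.3..7.0 mean [-23.   -1.6   5.6]
lip 819 x 21.2..34.9 y -9.8..9.6 z 21.6..24.3 mean [28.2 -0.1 23. ]
foot 1594 x 28.5..54.7 y -11.5..11.5 z 7.3..10.4 mean [42.3 -0.1  8.7]
bar 2675 x 25.7..47.6 y -36.4..34.6 z 67.2..75.5 mean [33.9 -0.5 70.4]
levertop 3116 x -1.8..47.6 y -38.9..39.1 z 78.3..94.6 mean [29.1  0.1 85. ]
```

View pics/e_w.png

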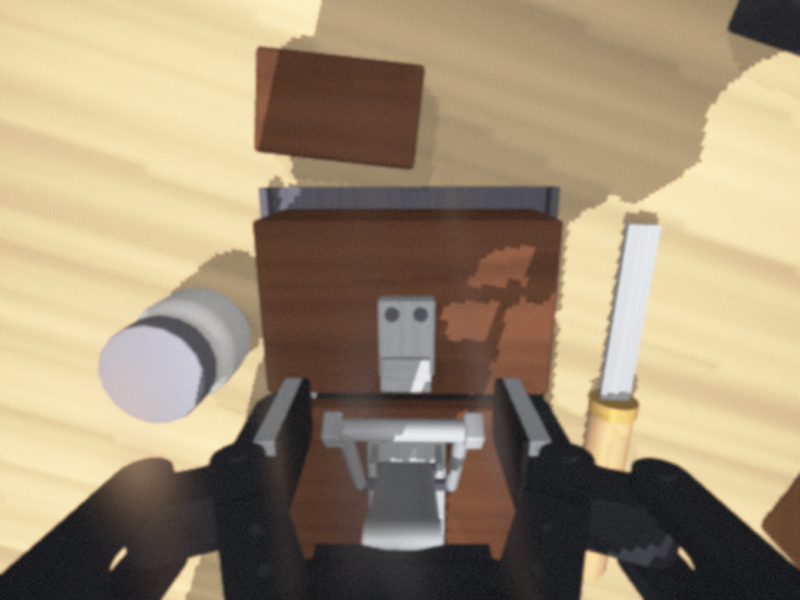

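```bash
python3 - <<'E'
from geo import *
p=dict(np.load("e_wrist.npz")); M=toM(cloud(p))
for (u,v) in [(301,382),(290,400),(275,425),(262,447),(509,382),(520,405),(535,430),(322,430),(483,430),(403,428)]:
    a=int(u/1.4286);b=int(v/1.4286); print((u,v),np.nanmedian(M[b-1:b+2,a-1:a+2].reshape(-1,3),0).round(1))
near=(abs(M[...,1])>27)&(abs(M[...,1])<42)&(M[...,2]>35)&(M[...,2]<110)&(M[...,0]>20)
X=M[near]; print(len(X),np.percentile(X[:,2],[0.5,2,5,50]),np.percentile(X[:,0],[1,50,99]))
for s in(-1,1):
    Y=X[X[:,1]*s>0]; print(s,Y[:,2].min(),np.percentile(abs(Y[:,1]),[1,5]), np.percentile(Y[:,0],[95,99]))
E
```

```text
(301, 382) [47.4 30.7 69.9]
(290, 400) [47.  31.7 80.5]
(275, 425) [47.2 31.9 94.5]
(262, 447) [ 47.6  32.1 104.9]
(509, 382) [ 47.2 -31.6  68.6]
(520, 405) [ 46.9 -31.9  82.5]
(535, 430) [ 46.7 -33.1  95. ]
(322, 430) [-9.8 40.1  0.1]
(483, 430) [ 31.8 -24.4  70.1]
(403, 428) [31.7  0.  69.1]
5871 [64.1756976  66.37034014 69.06904895 90.50985751] [25.7284354  43.65681765 49.31458324]
-1 62.33494267062542 [28.41089532 28.60062177] [48.19247992 49.21955514]
1 63.38933781352705 [28.17367656 28.35457986] [48.01530079 49.37535443]
```

Call:
send_rows:
  rows:
    - [0.35,0,0,0.002,0]
    - [-1,0,0,0,0]
    - [-1,0,0,0,0]
    - [-1,0,0,0,0]
    - [-1,0,0,0,0]

```text
clock: 8.17
eef_pos: [606.4, -116.5, 117.0]
tool_rot: [-3.117, -0.02, 0.293]
force: [-0.7, 0.0, -0.7]
width: 47.1
```

```bash
python3 st.py; python3 -c "
from geo import *
p=shot('wrist','f_wrist'); cv2.imwrite('pics/f_w.png',cv2.resize(p['image'],(800,600),interpolation=cv2.INTER_CUBIC)); feats(p)
"
```

```text
8.1667 rot [-3.117 -0.02   0.293] F [-0.7  0.  -0.7] w 47.1 M [37.2 -0.3 58. ]
base 830 x -58.3..-13.3 y -17.9..17.8 z 4.4..7.2 mean [-23.3  -2.1   5.6]
lip 838 x 21.0..34.9 y -9.5..9.9 z 21.4..24.3 mean [28.2  0.1 23. ]
foot 1608 x 26.9..54.6 y -11.6..11.6 z 7.3..10.5 mean [42.2 -0.2  8.7]
bar 2538 x 26.1..48.3 y -35.2..34.3 z 67.2..75.6 mean [35.  -0.5 70.3]
levertop 3026 x -0.4..48.1 y -36.5..35.7 z 78.3..94.5 mean [31.7 -0.5 85. ]
```

View pics/f_w.png

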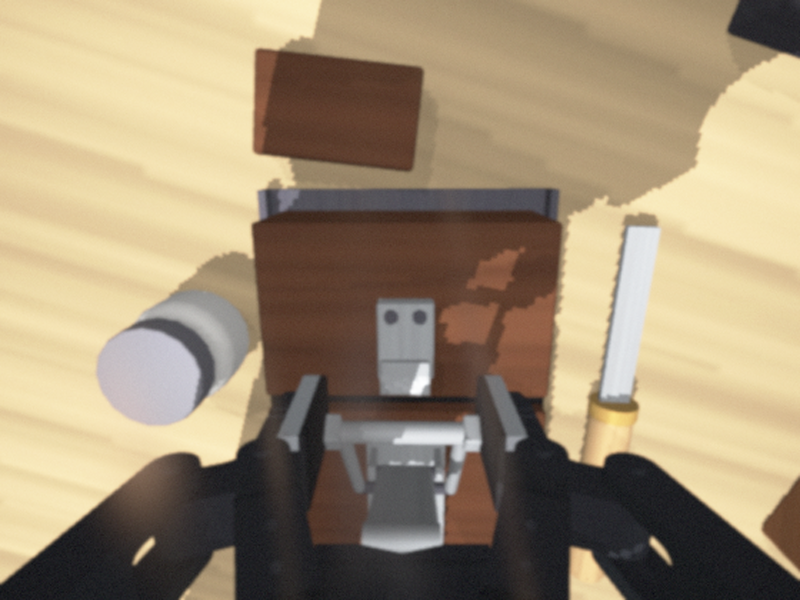

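```bash
cat > arc.py <<'E'
import numpy as np,sys
s0,s1,n=float(sys.argv[1]),float(sys.argv[2]),int(sys.argv[3])
L0,L1=float(sys.argv[4]),float(sys.argv[5])
def bar(L,s): return np.array([-21-14*np.cos(L-.14)+62*np.cos(s),15+14*np.sin(L-.14)+62*np.sin(s)])
pts=[bar(L0+(L1-L0)*t,s0+(s1-s0)*t) for t in np.linspace(0,1,n+1)]
print(np.round(pts,1).tolist())
for a,b in zip(pts[:-1],pts[1:]):
    d=b-a; down=-d[1]; print([-1,round((d[0]-.02*down)/1000,4),round(.0246*down/1000,4),round(down/1000,4),0],end=',')
print()
E
python3 arc.py 0.67 0.05 10 1.87 1.80
```

```text
[[29.8, 67.3], [32.0, 64.3], [34.0, 61.0], [35.8, 57.7], [37.4, 54.3], [38.8, 50.7], [39.9, 47.1], [40.8, 43.4], [41.5, 39.7], [42.0, 35.9], [42.2, 32.0]]
[-1, np.float64(0.0021), np.float64(0.0001), np.float64(0.0031), 0],[-1, np.float64(0.0019), np.float64(0.0001), np.float64(0.0032), 0],[-1, np.float64(0.0017), np.float64(0.0001), np.float64(0.0033), 0],[-1, np.float64(0.0015), np.float64(0.0001), np.float64(0.0034), 0],[-1, np.float64(0.0013), np.float64(0.0001), np.float64(0.0035), 0],[-1, np.float64(0.0011), np.float64(0.0001), np.float64(0.0036), 0],[-1, np.float64(0.0008), np.float64(0.0001), np.float64(0.0037), 0],[-1, np.float64(0.0006), np.float64(0.0001), np.float64(0.0038), 0],[-1, np.float64(0.0004), np.float64(0.0001), np.float64(0.0038), 0],[-1, np.float64(0.0001), np.float64(0.0001), np.float64(0.0038), 0],
```

Start with a short, gentle stretch to see how the held bar responds.

Call:
send_rows:
  rows:
    - [-1,0.002,0.0001,0.003,0]
    - [-1,0.002,0.0001,0.0032,0]
    - [-1,0.0017,0.0001,0.0033,0]
    - [-1,0,0,0,0]

```text
clock: 8.55
eef_pos: [612.1, -114.8, 107.7]
tool_rot: [-3.117, -0.02, 0.293]
force: [0.2, 0.2, 3.2]
width: 47.7
```

```bash
python3 st.py
```

```text
8.55 rot [-3.117 -0.02   0.293] F [0.2 0.2 3.2] w 47.7 M [43.2 -0.3 48.7]
```

Call:
send_rows:
  rows:
    - [-1,0.0015,0.0001,0.0034,0]
    - [-1,0.0013,0.0001,0.0035,0]
    - [-1,0.0011,0.0001,0.0036,0]
    - [-1,0.0008,0.0001,0.0037,0]
    - [-1,0.0006,0.0001,0.0038,0]
    - [-1,0.0004,0.0001,0.0038,0]
    - [-1,0,0,0,0]

```text
clock: 9.13
eef_pos: [620.4, -112.2, 86.5]
tool_rot: [-3.116, -0.024, 0.294]
force: [-0.1, -0.9, 3.5]
width: 46.9
```

```bash
python3 st.py; python3 -c "
from geo import *
p=shot('wrist','g_wrist'); cv2.imwrite('pics/g_w.png',cv2.resize(p['image'],(800,600),interpolation=cv2.INTER_CUBIC)); 
q=shot('scene','g_scene'); crop(q,(150,150,310,310),4,'g_sc')
M=feats(p)
"
```

```text
9.1333 rot [-3.116 -0.024  0.294] F [-0.1 -0.9  3.5] w 46.9 M [51.9 -0.4 27.5]
base 1141 x -25.0..-11.2 y -17.1..17.5 z 4.2..6.9 mean [-17.3  -0.1   5.6]
lip 519 x 20.9..28.3 y -9.4..9.6 z 22.0..24.2 mean [24.6  0.  23.1]
foot 2069 x 29.2..54.7 y -11.4..11.5 z 7.3..10.6 mean [42.3 -0.   8.7]
bar 1276 x 45.3..64.6 y -38.4..38.8 z 67.1..75.9 mean [59.9  1.8 71.4]
levertop 3267 x 44.9..67.3 y -39.6..39.7 z 78.4..94.5 mean [59.2  4.9 83.9]
```

View pics/g_w.png

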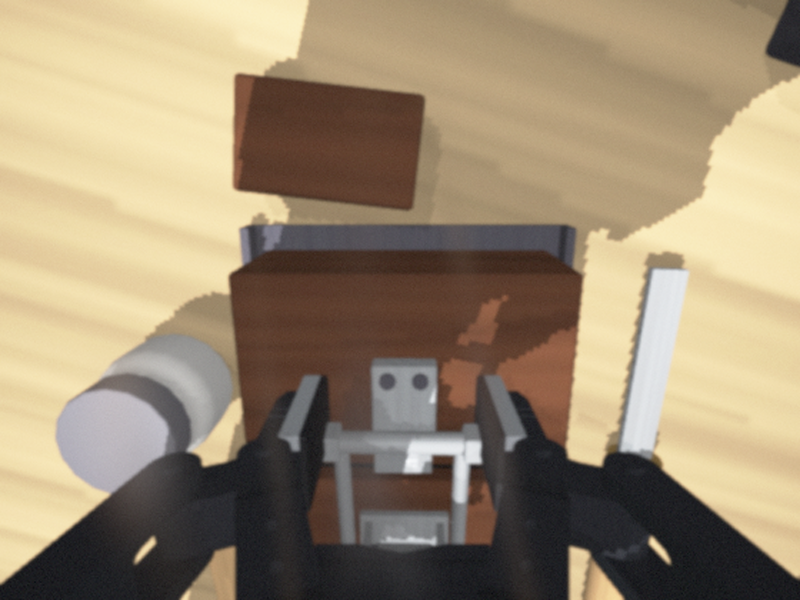

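View pics/g_sc.png

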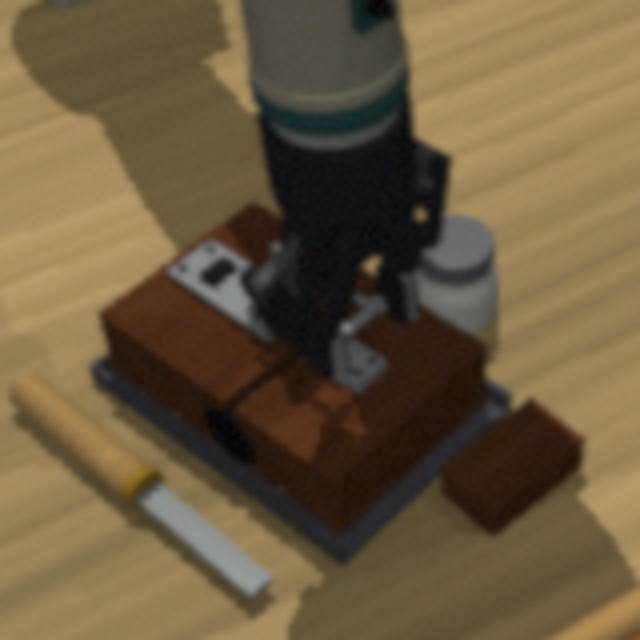

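```bash
cat > barz.py <<'E'
from geo import *
import sys
def bar(tag,u0=250,u1=315,v0=280,v1=340):
    p=dict(np.load(tag+".npz"));M=toM(cloud(p))
    for v in range(v0,v1,3): print(v, np.nanmedian(M[v,u0:u1].reshape(-1,3),0).round(1), np.nanmedian(M[v,222:236].reshape(-1,3),0).round(1),np.nanmedian(M[v,326:335].reshape(-1,3),0).round(1))
bar(sys.argv[1])
E
python3 barz.py f_wrist; python3 barz.py g_wrist
```

```text
280 [ 1.2  1.2 -9.6] [39.9 23.7 65.1] [  1.4 -30.6  -9.6]
283 [ 0.2  1.2 -7. ] [38.3 23.7 65. ] [  0.1 -29.7  -7.8]
286 [ 0.2  1.1 -2.9] [37.1 23.8 65.5] [  0.1 -29.3  -3.7]
289 [-1.   1.4 -1. ] [36.3 23.6 66.7] [ -0.7 -29.   -1. ]
292 [-2.9  1.4 -0.5] [35.3 23.3 67.5] [ 35.2 -21.5  66.6]
295 [33.2 -0.2 66. ] [34.7 23.2 69. ] [ 34.1 -21.4  67.2]
298 [32.8 -0.2 68. ] [33.6 23.2 69.7] [ 33.7 -21.2  69.1]
301 [31.9 -0.3 69. ] [32.9 22.9 70.9] [ 32.7 -21.2  70. ]
304 [30.9 -0.5 69.7] [32.2 22.8 72.3] [ 31.8 -21.   70.9]
307 [29.5 -0.3 70. ] [30.8 22.5 72.4] [ 30.9 -20.9  71.7]
310 [27.6 -0.2 69.3] [29.  23.  71.9] [ 29.7 -21.   72.3]
313 [-14.9   1.6   5.5] [26.  23.3 69.5] [ 26.6 -21.4  69.7]
316 [-17.    1.    5.7] [-21.3  33.8  -0.1] [-20.4 -30.9  -0.1]
319 [-19.2   1.3   6. ] [-23.5  34.5   0.1] [-23.2 -31.1  -0.6]
322 [-21.7   1.3   5.6] [-25.9  35.3  -0.1] [-25.7 -30.8  -0.9]
325 [-19.7   1.2  11.9] [-28.1  35.4   0.2] [-27.8 -31.1  -0.6]
328 [-17.5   1.   18.1] [-31.   36.3  -0.5] [-30.3 -31.4  -0.7]
331 [-15.7   0.9  23.6] [-33.4  37.2  -0.5] [-32.3 -31.4  -0.3]
334 [-14.    0.8 
[... 570 characters left out ...]
8.2]
304 [45.4 -0.3 39. ] [46.4 22.7 41. ] [ 46.2 -21.2  39.8]
307 [44.7 -0.3 40.3] [45.9 22.6 42.6] [ 46.  -21.   41.8]
310 [43.7 -0.4 41. ] [44.7 22.5 42.9] [ 45.2 -20.8  42.9]
313 [42.5 -0.4 41.3] [43.1 22.7 42.7] [ 43.6 -20.9  42.7]
316 [40.9 -0.4 41.2] [41.7 22.8 42.9] [ 42.4 -20.9  43.2]
319 [26.9 -0.2 22.3] [39.9 22.8 42.4] [ 40.4 -21.   42.4]
322 [25.4  0.1 22.6] [38.1 22.9 42. ] [ 38.5 -21.3  41.7]
325 [23.8 -0.2 22.8] [ 1.3 31.3 -9.4] [  8.2 -27.3  -0.6]
328 [22.  -0.2 22.7] [ 0.8 31.6 -7.2] [  0.5 -28.3  -8.8]
331 [ 0.1  0.8 -5.6] [ 0.2 31.4 -5. ] [ -0.1 -28.2  -6.6]
334 [ 0.3  0.7 -2.5] [ 0.5 31.2 -1.6] [  0.3 -27.7  -3.2]
337 [-0.6  0.4 -1. ] [-0.9 31.8 -0.7] [ -0.2 -27.5  -1. ]
```

Call:
send_rows:
  rows:
    - [0.3,0,0,0,0]
    - [0.3,0,0,0,0]
    - [0.3,-0.003,0,0,0]
    - [0.3,0,0,0,0]
    - [-1,0,0,0,0]
    - [-1,0,0,0,0]
    - [-1,0,0,0,0]

```text
clock: 9.82
eef_pos: [616.2, -113.4, 85.6]
tool_rot: [-3.116, -0.022, 0.292]
force: [1.1, -0.5, 0.5]
width: 47.3
```

```bash
python3 st.py; python3 -c "
from geo import *
p=shot('wrist','i_wrist')"; python3 barz.py i_wrist | sed -n 7,18p
```

```text
9.8167 rot [-3.116 -0.022  0.292] F [ 1.1 -0.5  0.5] w 47.3 M [47.5 -0.2 26.6]
298 [45.  -0.5 40. ] [46.1 22.5 42.1] [ 46.1 -20.6  41.3]
301 [44.4 -0.3 41.2] [45.4 22.2 43.3] [ 45.4 -20.4  42.6]
304 [43.3 -0.3 41.8] [44.  22.4 43.4] [ 44.5 -20.3  43.5]
307 [41.9 -0.2 41.9] [42.7 22.5 43.6] [ 42.4 -20.6  42.5]
310 [40.2 -0.2 41.6] [41.  22.4 43.1] [ 41.2 -20.4  42.9]
313 [26.7  0.5 22.7] [39.3 22.7 42.8] [ 39.8 -20.9  42.8]
316 [24.9  0.5 22.7] [37.6 22.8 42.5] [ 38.1 -20.8  42.5]
319 [23.2  0.2 22.6] [17.6 27.2 14.6] [  9.  -26.4   0.7]
322 [21.4  0.2 22.5] [ 0.7 31.2 -7.7] [  0.6 -27.9  -8.9]
325 [ 0.2  1.  -5.9] [ 0.5 31.  -4.9] [  0.5 -27.7  -6. ]
328 [ 0.2  0.9 -2.8] [ 0.3 31.3 -2.2] [  0.6 -27.2  -2.9]
331 [-0.4  0.6 -0.9] [-0.7 31.  -0.8] [  0.3 -27.3  -0.4]
```

Call:
send_rows:
  rows:
    - [-1,0.0002,0.0001,0.003,0]
    - [-1,0.0001,0.0001,0.003,0]
    - [-1,0,0.0001,0.003,0]
    - [-1,0,0.0001,0.003,0]
    - [-1,0,0,0,0]

```text
clock: 10.28
eef_pos: [616.9, -113.2, 73.7]
tool_rot: [-3.116, -0.023, 0.292]
force: [0.4, 0.4, 5.1]
width: 47.7
```

```bash
python3 st.py; python3 -c "
from geo import *
p=shot('wrist','j_wrist'); cv2.imwrite('pics/j_w.png',cv2.resize(p['image'],(800,600),interpolation=cv2.INTER_CUBIC))"; python3 barz.py j_wrist | sed -n 5,20p
```

```text
10.2833 rot [-3.116 -0.023  0.292] F [0.4 0.4 5.1] w 47.7 M [48.3 -0.2 14.7]
292 [37.6  0.   8.2] [47.5 23.2 26.2] [ 47.2 -21.1  24.9]
295 [46.2 -0.2 26.1] [47.5 22.8 28.7] [ 47.4 -20.9  27.7]
298 [45.9 -0.5 28.2] [47.3 22.1 30.8] [ 47.4 -20.4  30.4]
301 [45.1 -0.3 29.1] [46.2 22.2 31.6] [ 46.4 -20.5  31.1]
304 [44.  -0.3 29.9] [44.6 22.3 31.2] [ 45.  -20.4  31.1]
307 [42.7 -0.3 30. ] [43.1 22.5 31. ] [ 43.7 -20.5  31.2]
310 [41.1 -0.  29.7] [41.7 23.  31.1] [ 42.2 -20.6  31.1]
313 [34.5  0.2 21.7] [40.4 22.5 31.3] [ 40.8 -20.6  31.1]
316 [33.5 -0.1 22.7] [37.3 23.8 28.8] [ 39.2 -20.6  30.9]
319 [32.   0.1 22.7] [35.3 23.8 28.1] [ 35.7 -21.2  27.9]
322 [30.4 -0.1 22.7] [23.9 25.5 13.4] [ 34.2 -21.2  27.9]
325 [28.9 -0.1 22.9] [12.9 27.8 -0.1] [ 13.5 -25.1  -0.2]
328 [27.3 -0.1 22.8] [11.  28.4 -0.1] [ 11.8 -25.3   0.1]
331 [25.7 -0.1 22.8] [ 8.8 28.6 -0.5] [ 10.  -25.2   0.1]
334 [24.  -0.  22.6] [ 0.5 30.9 -9.3] [  1.7 -26.5  -8.9]
337 [22.4 -0.  22.7] [ 0.2 31.2 -7.1] [  0.7 -26.4  -7.5]
```

View pics/j_w.png

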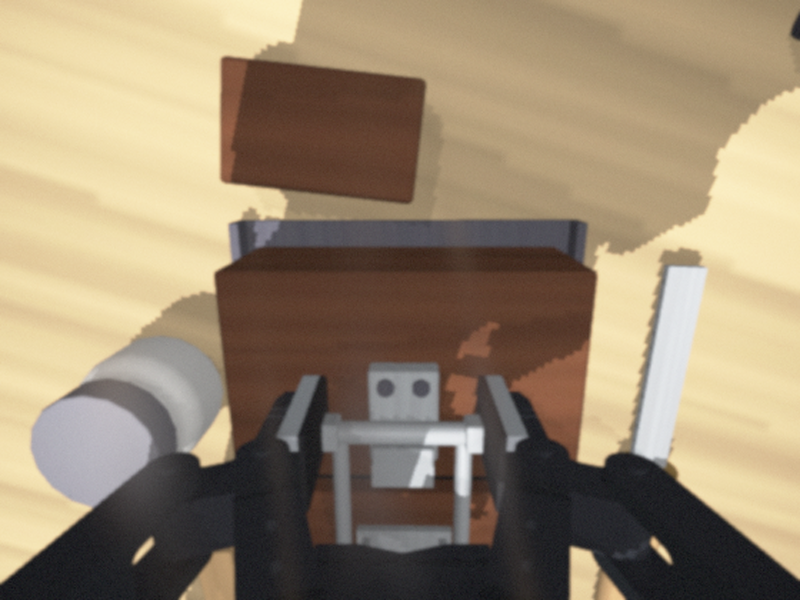

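Call:
send_rows:
  rows:
    - [-1,-0.0002,0.0001,0.003,0]
    - [-1,-0.0004,0.0001,0.003,0]
    - [-1,-0.0005,0.0001,0.003,0]
    - [-1,-0.0005,0,0.002,0]
    - [-1,0,0,0,0]

```text
clock: 10.75
eef_pos: [617.0, -113.1, 64.2]
tool_rot: [-3.115, -0.026, 0.292]
force: [-0.7, 0.6, 4.3]
width: 47.5
```

```bash
python3 st.py
```

```text
10.75 rot [-3.115 -0.026  0.292] F [-0.7  0.6  4.3] w 47.5 M [48.3 -0.2  5.2]
```

```bash
python3 -c "
from geo import *
p=shot('wrist','k_wrist'); cv2.imwrite('pics/k_w.png',cv2.resize(p['image'],(800,600),interpolation=cv2.INTER_CUBIC))"; python3 barz.py k_wrist | sed -n 3,20p
```

```text
286 [46.4 -0.2  8.8] [47.6 23.9 11.5] [ 41.7 -23.1  -0.4]
289 [44.6  0.   8.3] [46.2 23.8 11.6] [ 40.2 -23.   -0. ]
292 [43.2  0.   8.5] [46.1 23.5 14.2] [ 38.6 -23.1  -0. ]
295 [41.5  0.2  8.4] [46.9 22.9 18.2] [ 46.2 -21.1  16.1]
298 [45.4 -0.  17.8] [47.2 22.4 21.2] [ 46.9 -20.6  19.9]
301 [44.9 -0.3 19.4] [46.1 22.3 21.8] [ 46.2 -20.4  21.2]
304 [44.  -0.  20.3] [44.6 22.4 21.6] [ 45.2 -20.4  21.9]
307 [42.9 -0.5 20.9] [43.5 22.4 22.3] [ 43.6 -20.4  21.6]
310 [41.7 -0.1 21.2] [42.4 22.3 22.8] [ 42.4 -20.5  22. ]
313 [39.5 -0.2 20.2] [41.  22.4 22.8] [ 41.2 -20.5  22.4]
316 [30.5  0.3  8.5] [39.7 22.4 23.1] [ 39.7 -20.6  22.3]
319 [28.9  0.1  8.5] [36.3 23.7 20.1] [ 36.8 -20.7  20.1]
322 [28.5  0.  10.2] [28.1 24.7 10.2] [ 35.2 -21.   19.9]
325 [34.5 -0.3 21.5] [19.4 25.9 -0.2] [ 33.7 -20.9  19.9]
328 [33.8 -0.3 22.5] [17.7 26.5 -0.1] [ 32.7 -21.   20.6]
331 [32.4 -0.3 22.7] [16.3 26.5  0.3] [ 31.  -21.1  20.3]
334 [31.  -0.3 22.8] [13.9 27.3 -0.5] [ 29.6 -21.1  20.4]
337 [29.5 -0.3 22.8] [12.4 27.6 -0.1] [ 28.7 -21.   21.4]
```

View pics/k_w.png

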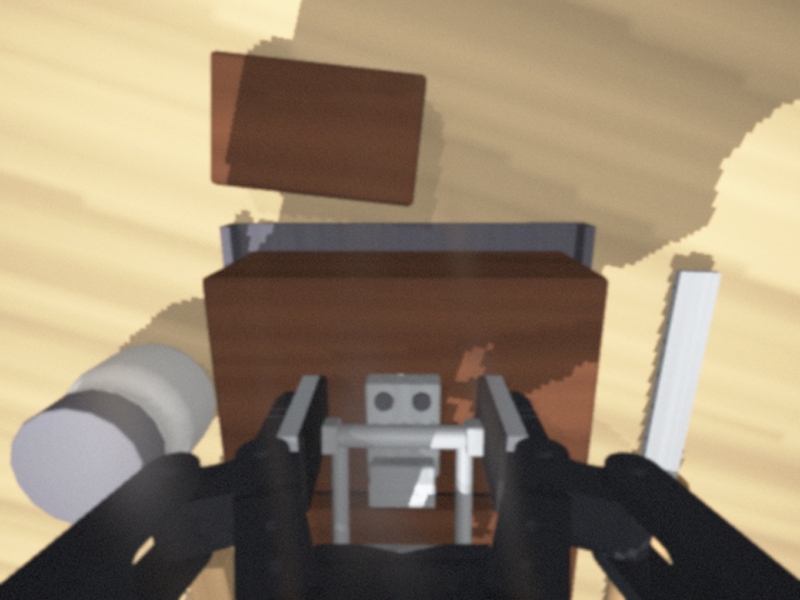

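Call:
send_rows:
  rows:
    - [-1,-0.0005,0,0.002,0]
    - [-1,-0.0005,0,0.0015,0]
    - [-1,-0.0005,0,0.001,0]
    - [-1,0,0,0,0]

```text
clock: 11.13
eef_pos: [616.7, -113.2, 60.8]
tool_rot: [-3.115, -0.028, 0.292]
force: [-0.4, 0.9, 3.8]
width: 47.9
```

```bash
python3 st.py; python3 -c "
from geo import *
p=shot('wrist','l_wrist')"; python3 barz.py l_wrist | sed -n 3,15p
```

```text
11.1333 rot [-3.115 -0.028  0.292] F [-0.4  0.9  3.8] w 47.9 M [48.  -0.2  1.8]
286 [47.8 -0.   8.7] [47.1 23.9  7.9] [ 43.4 -22.4   0. ]
289 [46.4 -0.   9. ] [46.  23.8  8.7] [ 41.9 -22.7   0.3]
292 [44.6 -0.1  8.4] [45.  23.9  9.5] [ 40.4 -22.5   0.5]
295 [43.1 -0.   8.5] [45.9 23.1 13.8] [ 45.4 -21.   12. ]
298 [44.6 -0.1 13.6] [46.6 22.6 17.4] [ 45.9 -20.6  15.5]
301 [44.5 -0.2 15.9] [45.8 22.3 18.6] [ 46.  -20.3  18.2]
304 [43.7 -0.2 17. ] [44.5 22.3 18.8] [ 44.7 -20.3  18.4]
307 [42.7 -0.2 17.6] [43.2 22.4 18.9] [ 43.4 -20.4  18.6]
310 [41.5 -0.2 18.1] [41.9 22.4 19.3] [ 42.2 -20.5  18.8]
313 [39.8 -0.2 17.7] [40.6 22.5 19.3] [ 41.  -20.3  19.2]
316 [32.4 -0.   8.5] [39.6 22.4 20.1] [ 39.7 -20.5  19.5]
319 [30.7  0.1  8.3] [36.4 23.8 17.4] [ 38.4 -20.5  19.6]
322 [29.3  0.   8.5] [29.2 24.2  8.9] [ 35.6 -20.8  17.6]
```

Call:
send_rows:
  rows:
    - [-1,-0.0005,0,0.001,0]
    - [-1,-0.002,0,0.0005,0]
    - [-1,-0.002,0,0,0]
    - [-1,0,0,0,0]

```text
clock: 11.52
eef_pos: [616.7, -113.2, 60.6]
tool_rot: [-3.117, -0.036, 0.293]
force: [-1.9, 0.6, 5.1]
width: 47.9
```

```bash
python3 st.py; python3 -c "
from geo import *
p=shot('wrist','m_wrist'); cv2.imwrite('pics/m_w.png',cv2.resize(p['image'],(800,600),interpolation=cv2.INTER_CUBIC))"; python3 barz.py m_wrist | sed -n 3,15p
```

```text
11.5167 rot [-3.117 -0.036  0.293] F [-1.9  0.6  5.1] w 47.9 M [48.1 -0.2  1.6]
286 [48.  -0.   8.9] [47.5 23.9  8.4] [ 43.3 -22.5  -0.4]
289 [46.4 -0.   8.7] [45.5 23.9  7.3] [ 41.9 -22.7  -0.1]
292 [44.8 -0.1  8.4] [44.7 23.8  8.7] [ 40.4 -22.7  -0. ]
295 [43.2 -0.   8.4] [45.7 23.2 13.1] [ 45.  -21.3  11.2]
298 [44.2 -0.2 12.8] [46.5 22.5 17.1] [ 45.9 -20.9  15.3]
301 [44.3 -0.2 15.4] [45.6 22.3 18. ] [ 45.8 -20.5  17.6]
304 [43.5 -0.4 16.6] [44.3 22.4 18.4] [ 44.5 -20.4  17.9]
307 [42.5 -0.2 17.3] [43.3 22.5 19. ] [ 43.3 -20.4  18.2]
310 [41.3 -0.2 17.7] [41.8 22.5 18.8] [ 42.2 -20.5  18.8]
313 [39.8 -0.2 17.6] [40.8 22.4 19.5] [ 41.  -20.4  19.2]
316 [32.6 -0.   8.3] [39.1 22.5 19.1] [ 39.7 -20.5  19.3]
319 [31.2 -0.   8.7] [36.4 23.8 17.1] [ 38.2 -20.5  19.2]
322 [29.4 -0.   8.4] [29.4 24.3  8.7] [ 35.  -20.7  16.5]
```

```bash
python3 -c "
from geo import *
s=read_state();print({k:np.round(s[k],4) for k in s})"
```

```text
{'clock': np.float64(11.5667), 'qpos': array([-0.1621,  0.878 ,  0.5473,  1.745 , -0.7272,  0.7144, -0.486 ]), 'qd': array([ 0.0004, -0.0008,  0.0024, -0.0044, -0.0029,  0.0038, -0.0024]), 'tau': array([  0.7365, -54.4136,   9.6611, -10.5456,   0.2462,  -0.2303,
         0.1658]), 'eef_pos': array([ 616.6421, -113.2486,   60.6078]), 'tool_rot': array([-3.1172, -0.0362,  0.2927]), 'force': array([1.5189, 1.4801, 5.5458]), 'torque': array([ 0.2454,  0.1988, -0.1221]), 'width': np.float64(47.6874)}
```

View pics/m_w.png

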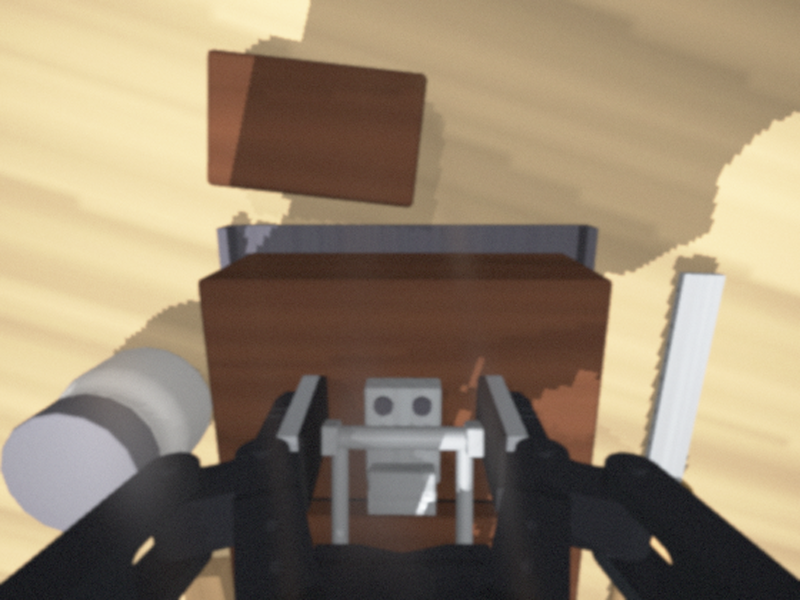

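Call:
send_rows:
  rows:
    - [-1,-0.004,0,0,0]
    - [-1,-0.004,0,0,0]

```text
clock: 11.73
eef_pos: [616.0, -113.4, 61.8]
tool_rot: [-3.12, -0.048, 0.294]
force: [8.1, 3.9, 3.4]
width: 47.8
```

```bash
python3 st.py;python3 -c "
from geo import *
s=read_state();print(s['qpos'].round(4),s['torque'])"
```

```text
11.7333 rot [-3.12  -0.048  0.294] F [8.1 3.9 3.4] w 47.8 M [47.3 -0.2  2.8]
[-0.1577  0.8695  0.5396  1.7586 -0.7365  0.6961 -0.472 ] [ 0.78548947 -1.43196701 -0.17648136]
```

Call:
send_rows:
  rows:
    - [-1,0,0,0.003,0]
    - [-1,-0.004,0,0.003,0]

```text
clock: 11.9
eef_pos: [616.0, -113.5, 57.9]
tool_rot: [-3.122, -0.056, 0.295]
force: [7.6, 7.4, 23.6]
width: 47.8
```

```bash
python3 st.py;python3 -c "
from geo import *
s=read_state();print(s['qpos'].round(4),s['torque'])
p=shot('wrist','n_wrist'); cv2.imwrite('pics/n_w.png',cv2.resize(p['image'],(800,600),interpolation=cv2.INTER_CUBIC))
q=shot('scene','n_scene'); crop(q,(150,150,310,310),4,'n_sc')
"; python3 barz.py n_wrist | sed -n 3,15p
```

```text
11.9 rot [-3.122 -0.056  0.295] F [ 7.6  7.4 23.6] w 47.8 M [47.3 -0.3 -1.1]
[-0.1515  0.8709  0.5292  1.7667 -0.747   0.6783 -0.4594] [ 1.47983373 -1.16436679 -0.22477954]
286 [48.6 -0.2  9. ] [46.4 23.7  5.2] [ 44.  -22.2  -0.4]
289 [47.  -0.2  8.9] [45.2 23.7  5.8] [ 42.5 -22.3  -0.3]
292 [45.4 -0.2  8.4] [43.8 23.9  5.9] [ 41.1 -22.4  -0.1]
295 [43.9 -0.2  8.5] [44.  23.4  8.9] [ 39.5 -22.4  -0.2]
298 [42.4 -0.1  8.4] [45.4 22.6 14.2] [ 44.6 -20.8  12.1]
301 [43.3 -0.2 12.7] [44.5 22.3 15.3] [ 44.8 -20.5  14.9]
304 [42.6 -0.2 13.9] [43.2 22.4 15.4] [ 43.8 -20.3  15.7]
307 [41.7 -0.  14.9] [42.4 22.2 16.5] [ 42.4 -20.6  15.8]
310 [40.6 -0.3 15.3] [41.2 22.3 16.8] [ 41.1 -20.5  15.9]
313 [39.1 -0.3 15.2] [40.  22.4 17.1] [ 39.8 -20.5  16.1]
316 [33.6 -0.1  8.4] [38.5 22.3 16.9] [ 38.8 -20.4  16.8]
319 [32.1 -0.4  8.5] [37.2 22.3 17.1] [ 37.5 -20.5  17. ]
322 [30.5 -0.1  8.3] [34.4 23.8 15. ] [ 34.6 -20.8  14.5]
```

View pics/n_sc.png

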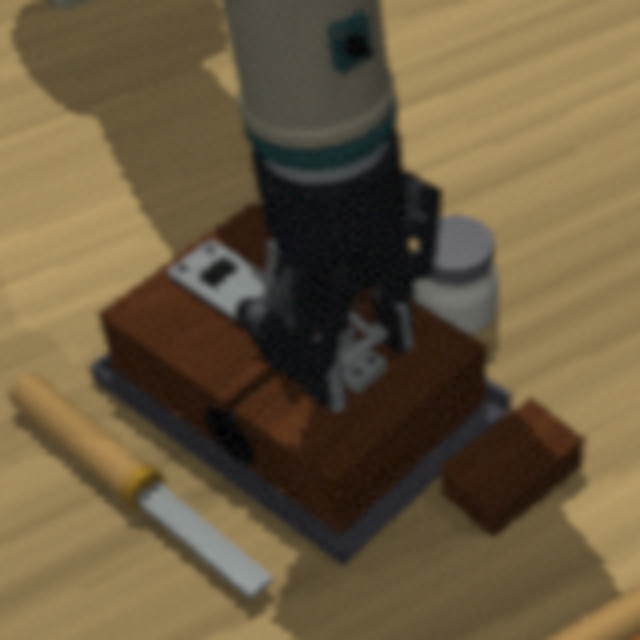

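Call:
send_rows:
  rows:
    - [-1,-0.004,0,-0.0005,0]
    - [-1,-0.005,0,0,0]
    - [-1,-0.005,0,0,0]

```text
clock: 12.25
eef_pos: [615.4, -113.6, 61.4]
tool_rot: [-3.127, -0.079, 0.298]
force: [9.1, 3.4, 3.0]
width: 47.5
```

```bash
python3 st.py;python3 -c "
from geo import *
s=read_state();print(s['qpos'].round(4),s['torque'])
"
```

```text
12.25 rot [-3.127 -0.079  0.298] F [9.1 3.4 3. ] w 47.5 M [46.7 -0.2  2.4]
[-0.1421  0.8535  0.5132  1.79   -0.7629  0.6466 -0.4341] [ 0.77519051 -1.47631525 -0.26260207]
```

Call:
send_rows:
  rows:
    - [-1,-0.003,0,0.003,0]
    - [-1,-0.008,0,0.003,0]
    - [-1,-0.009,0,0.002,0]

```text
clock: 12.5
eef_pos: [614.1, -114.4, 58.4]
tool_rot: [-3.134, -0.109, 0.303]
force: [14.5, 7.6, 12.7]
width: 47.7
```

```bash
python3 st.py;python3 -c "
from geo import *
s=read_state();print(s['qpos'].round(4),s['torque'])
p=shot('wrist','o_wrist'); cv2.imwrite('pics/o_w.png',cv2.resize(p['image'],(800,600),interpolation=cv2.INTER_CUBIC))
q=shot('top','o_top'); crop(q,(260,150,390,275),5,'o_tp')
"; python3 barz.py o_wrist | sed -n 3,17p
```

```text
12.5 rot [-3.134 -0.109  0.303] F [14.5  7.6 12.7] w 47.7 M [45.2 -0.5 -0.6]
[-0.1194  0.8403  0.478   1.824  -0.7964  0.5891 -0.3866] [ 1.75153433 -2.59880551 -0.15238696]
286 [45.4 -0.3  8.6] [44.2 23.6  6.3] [ 41.8 -22.6  -0.2]
289 [43.9 -0.3  8.4] [42.3 23.7  5.2] [ 40.3 -22.8  -0.1]
292 [42.5 -0.3  8.5] [41.2 23.7  6.1] [ 38.7 -22.8  -0.3]
295 [41.  -0.3  8.2] [40.4 23.6  7.5] [ 37.4 -22.9   0. ]
298 [39.7 -0.6  8.5] [42.4 22.3 14.8] [ 41.6 -20.9  12.1]
301 [40.4 -0.4 12.9] [41.7 22.1 16. ] [ 41.8 -20.6  15.4]
304 [39.7 -0.2 14.3] [40.4 22.2 16.1] [ 40.5 -20.5  15.6]
307 [38.7 -0.4 15. ] [39.4 22.2 16.9] [ 39.5 -20.5  16.2]
310 [37.5 -0.4 15.4] [38.  22.1 16.8] [ 38.2 -20.4  16.5]
313 [36.  -0.4 15.2] [36.7 22.1 16.8] [ 36.8 -20.4  16.4]
316 [31.1 -0.4  8.7] [35.4 22.2 17. ] [ 35.9 -20.7  17.2]
319 [29.6 -0.4  8.6] [34.4 22.  17.7] [ 34.6 -20.6  17.4]
322 [34.5 -0.4 20. ] [31.8 23.7 15.6] [ 31.8 -20.8  14.8]
325 [34.4 -0.4 22.2] [26.3 23.9  8.2] [ 26.4 -22.2   7.7]
328 [33.4 -0.5 22.9] [20.3 24.2  0.4] [ 29.3 -20.9  15.3]
```

View pics/o_w.png

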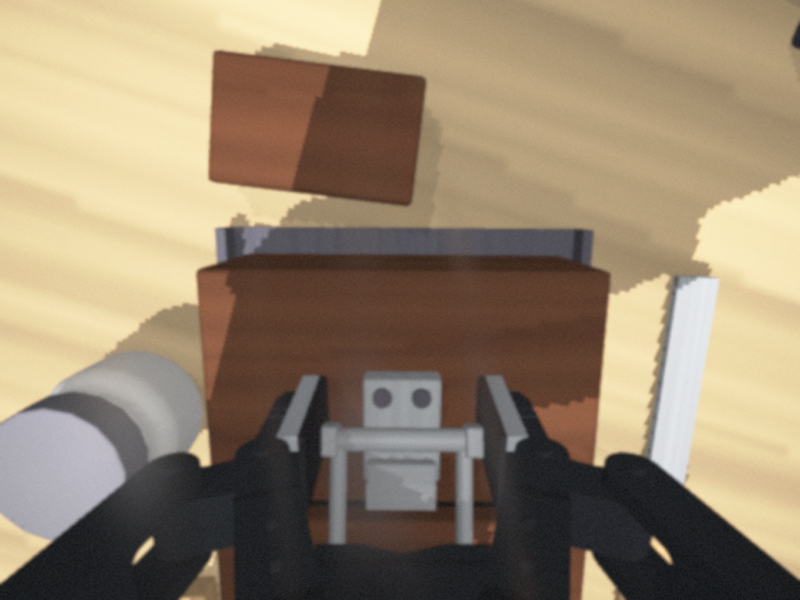

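View pics/o_tp.png

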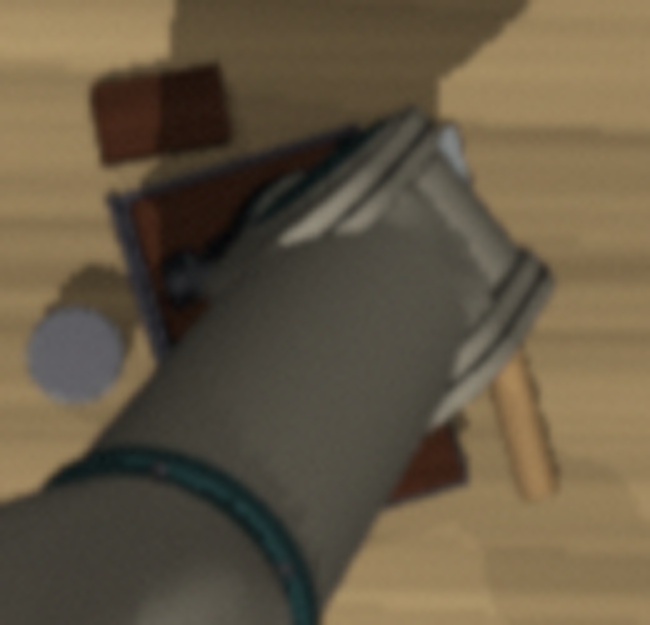

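Call:
send_rows:
  rows:
    - [-1,-0.009,0,0.001,0]
    - [-1,-0.009,0,0.001,0]

```text
clock: 12.77
eef_pos: [609.4, -115.6, 58.9]
tool_rot: [-3.139, -0.13, 0.307]
force: [15.2, 5.0, 2.3]
width: 47.5
```

```bash
python3 st.py;python3 -c "
from geo import *
s=read_state();print(s['qpos'].round(4),s['torque'])
p=shot('wrist','p_wrist'); cv2.imwrite('pics/p_w.png',cv2.resize(p['image'],(800,600),interpolation=cv2.INTER_CUBIC))
"; python3 barz.py p_wrist | sed -n 3,17p
```

```text
12.7667 rot [-3.139 -0.13   0.307] F [15.2  5.   2.3] w 47.5 M [40.4 -0.3 -0.1]
[-0.0989  0.8238  0.4493  1.8558 -0.819   0.5469 -0.3474] [ 1.37926418 -2.82553422 -0.22452683]
286 [40.1 -0.   8.5] [38.9 23.9  6.3] [ 36.7 -22.5  -0.5]
289 [38.7 -0.1  8.4] [37.2 23.9  5.5] [ 35.4 -22.5   0. ]
292 [37.3 -0.1  8.4] [35.9 24.   5.9] [ 34.  -22.6   0.2]
295 [35.8 -0.1  8.4] [35.9 23.6  9.2] [ 32.5 -22.5   0.2]
298 [34.5 -0.1  8.5] [37.3 22.6 15.3] [ 36.4 -20.8  12.3]
301 [35.3 -0.1 13.2] [36.1 22.4 15.8] [ 36.4 -20.4  15.2]
304 [34.5 -0.3 14.6] [35.2 22.4 16.6] [ 35.3 -20.3  15.9]
307 [33.4  0.1 15.3] [33.9 22.4 16.7] [ 34.1 -20.5  16.1]
310 [34.  -0.3 19.1] [32.5 22.4 16.7] [ 33.1 -20.3  16.8]
313 [34.1 -0.1 22.1] [31.5 22.3 17.4] [ 31.6 -20.2  16.5]
316 [33.3 -0.1 23. ] [30.3 22.3 17.6] [ 30.4 -20.4  16.8]
319 [31.9 -0.1 22.9] [28.9 22.3 17.5] [ 29.2 -20.5  17.1]
322 [30.7 -0.1 22.9] [26.2 23.9 14.9] [ 26.7 -20.8  14.9]
325 [29.2 -0.4 22.8] [20.9 24.   7.8] [ 25.2 -20.8  14.9]
328 [28.1 -0.2 23. ] [15.6 24.3  0.9] [ 24.2 -20.7  15.5]
```

View pics/p_w.png

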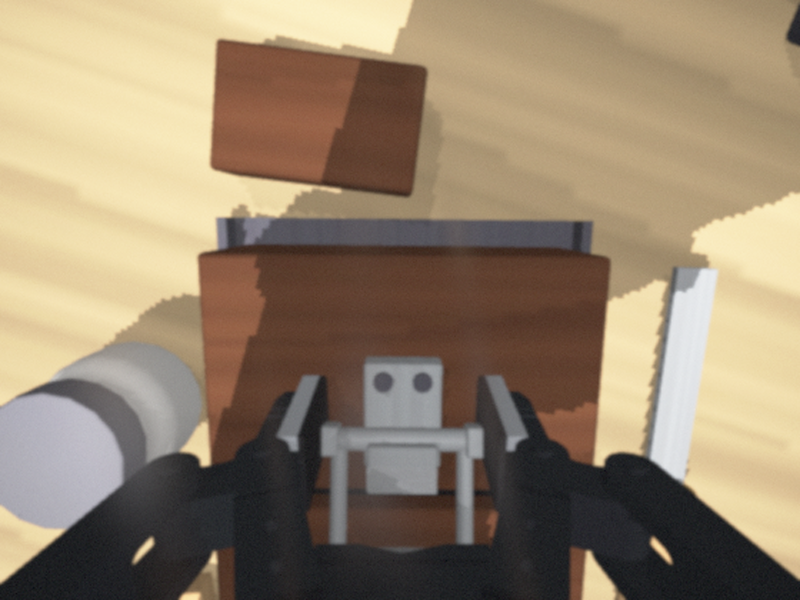

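Call:
send_rows:
  rows:
    - [-1,-0.006,0,0.001,0]
    - [-1,0,0,0,0]
    - [0.3,0,0,0,0]
    - [0.3,0,0,0,0]
    - [0.3,0,0,0,0]

```text
clock: 13.23
eef_pos: [607.5, -116.2, 57.9]
tool_rot: [-3.141, -0.138, 0.309]
force: [-0.5, 1.1, 0.5]
width: 55.6
```

```bash
python3 st.py;python3 -c "
from geo import *
p=shot('wrist','q_wrist'); cv2.imwrite('pics/q_w.png',cv2.resize(p['image'],(800,600),interpolation=cv2.INTER_CUBIC))
"; python3 barz.py q_wrist | sed -n 3,17p
```

```text
13.2333 rot [-3.141 -0.138  0.309] F [-0.5  1.1  0.5] w 55.6 M [38.4 -0.4 -1.1]
286 [38.4 -0.1  8.3] [34.7 24.7  0. ] [ 35.1 -22.5  -0.5]
289 [37.1 -0.1  8.6] [33.1 24.8 -0.3] [ 33.5 -22.5  -0.7]
292 [35.6 -0.1  8.5] [31.6 24.9 -0.5] [ 32.4 -22.5   0.1]
295 [34.2 -0.1  8.5] [36.7 22.5 14.8] [ 36.2 -20.6  12.4]
298 [35.4 -0.1 14.2] [36.4 21.9 17.2] [ 36.7 -20.   16.8]
301 [34.7 -0.1 15.9] [35.1 22.  17.3] [ 35.5 -19.9  16.9]
304 [33.7 -0.1 16.5] [34.1 22.  17.8] [ 34.5 -19.8  17.6]
307 [34.6 -0.1 21.1] [32.8 22.  17.8] [ 33.2 -19.8  17.7]
310 [34.  -0.1 22.8] [31.6 22.  18.1] [ 31.9 -19.9  17.9]
313 [32.8 -0.3 22.8] [30.4 21.8 18.3] [ 30.6 -20.1  17.8]
316 [31.6 -0.1 22.8] [29.2 21.9 18.6] [ 29.4 -20.1  18. ]
319 [30.3 -0.1 22.9] [18.1 25.  -0.4] [ 27.1 -20.2  16.2]
322 [29.  -0.2 22.9] [16.8 24.9  0. ] [ 25.7 -20.5  16.1]
325 [27.8 -0.2 23. ] [15.3 25.  -0. ] [ 25.  -20.3  17.3]
328 [26.3 -0.2 22.6] [13.7 25.1 -0.1] [ 23.6 -20.4  17.2]
```

View pics/q_w.png

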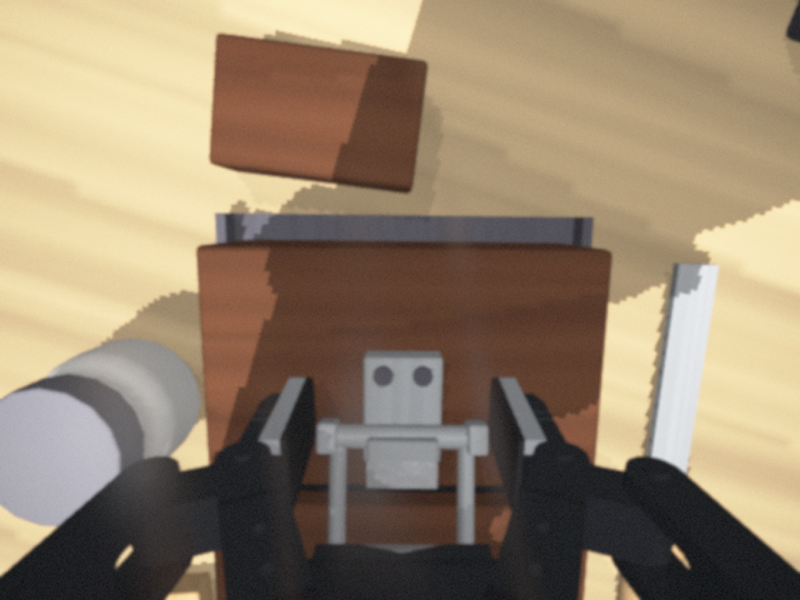

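Call:
send_rows:
  rows:
    - [0.5,0.0005,0,-0.004,0]
    - [0.5,0.001,0,-0.008,0]
    - [0.5,0.0015,0,-0.012,0]
    - [0.5,0.003,0,-0.02,0]
    - [-1,0.003,0,-0.022,0]
    - [-1,0.002,0,-0.012,0]
    - [-1,0,0,0,0]

```text
clock: 13.87
eef_pos: [605.0, -117.6, 142.0]
tool_rot: [-3.14, -0.132, 0.306]
force: [-0.6, 0.8, -0.4]
width: 28.5
```

```bash
python3 st.py;python3 -c "
from geo import *
p=shot('wrist','r_wrist'); cv2.imwrite('pics/r_w.png',cv2.resize(p['image'],(800,600),interpolation=cv2.INTER_CUBIC))
q=shot('scene','r_scene'); crop(q,(150,150,310,310),4,'r_sc')
"
```

```text
13.8667 rot [-3.14  -0.132  0.306] F [-0.6  0.8 -0.4] w 28.5 M [35.6 -1.  83. ]
```

View pics/r_w.png

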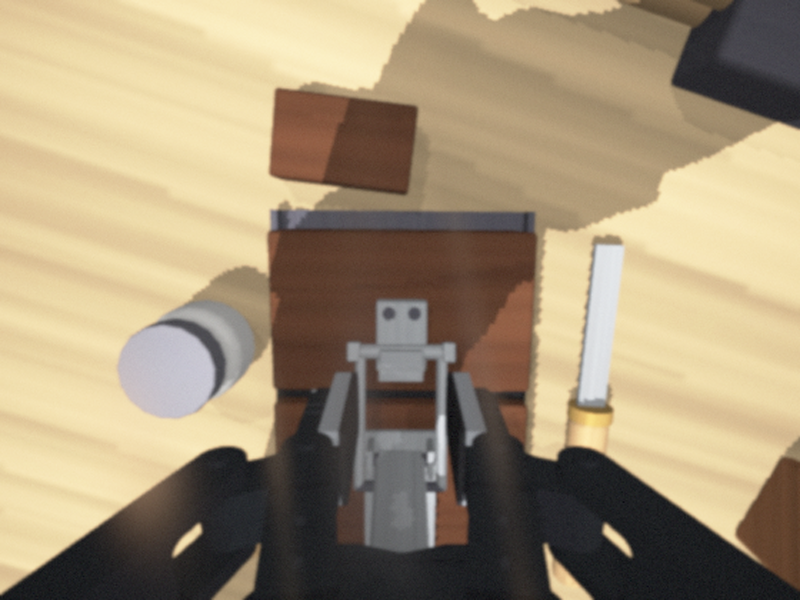

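View pics/r_sc.png

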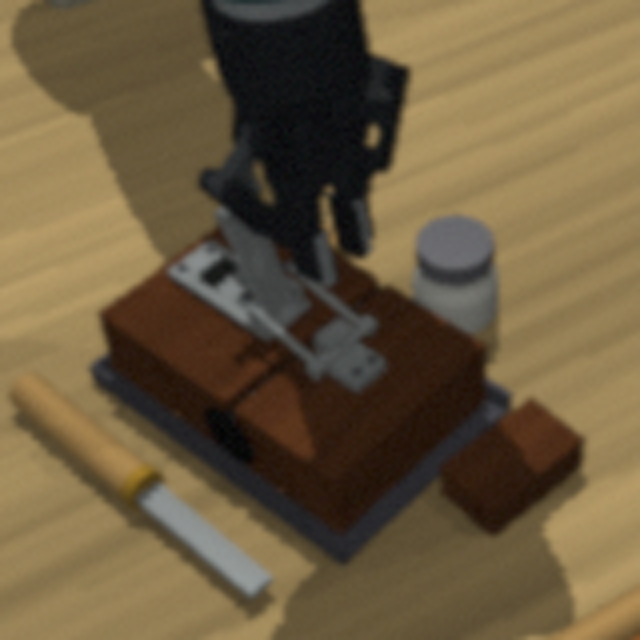

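Call:
send_rows:
  rows:
    - [-1,-0.008,0,0.002,0]
    - [-1,-0.01,-0.001,0.002,0]
    - [-1,-0.011,0,0.002,0]
    - [-1,-0.01,0,0.002,0]
    - [-1,-0.006,0,0.002,0]
    - [-1,0,0,0,0]

```text
clock: 14.47
eef_pos: [554.3, -128.3, 117.9]
tool_rot: [-3.133, -0.12, 0.307]
force: [-0.2, -0.1, -0.2]
width: 0.1
```

```bash
python3 st.py;python3 -c "
from geo import *
q=shot('scene','s_scene'); crop(q,(150,150,310,310),4,'s_sc')
"
```

```text
14.4667 rot [-3.133 -0.12   0.307] F [-0.2 -0.1 -0.2] w 0.1 M [-16.    3.7  58.9]
```

View pics/s_sc.png

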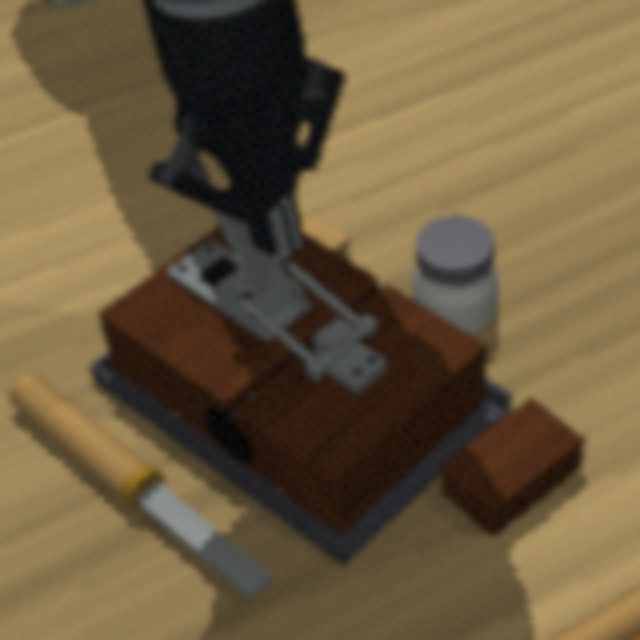

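```bash
cat > push.py <<'E'
from plan import *
from geo import *
import sys
# usage: push.py Ltarget list ; r ; extra
r=float(sys.argv[1]); Ls=[float(a) for a in sys.argv[2:]]
s=read_state(); m=toM(pose()[:3,3]); t=-s['tool_rot'][1]; R=Rn.from_euler('xyz',s['tool_rot']).as_matrix()
c,sn=np.cos(A0),np.sin(A0); Rm=np.array([[c,sn,0],[-sn,c,0],[0,0,1]])@R
corner=m+Rm@np.array([-11,0,0]); print('TCP',m.round(1),'corner',corner.round(1),'F',(np.array([[c,sn,0],[-sn,c,0],[0,0,1]])@s['force']).round(1),'t',s['clock'],s['tool_rot'].round(3))
# lever angle implied by corner touching the face
d=corner-np.array([-21,0,15]); rr=np.hypot(d[0],d[2]); L=np.arctan2(d[2],-d[0])-np.arcsin(min(1,3/rr)); print('implied L',round(L,3),'r',round(np.sqrt(rr**2-9),1))
prev=corner
for L in Ls:
    tgt=np.array([-21-r*np.cos(L)+3*np.sin(L),0,15+r*np.sin(L)+3*np.cos(L)])
    d=Rm.T@(tgt-prev); print(L,tgt.round(1),[-1]+(d/1000).round(4).tolist()+[0]); prev=tgt; prev[1]=0
E
python3 push.py 50 1.3 1.2 1.1 1.0 0.9 0.8 0.7 0.6 .5 .4 .3 .2 .1 0
```

```text
TCP [-15.4   3.7  59.1] corner [-26.3   3.6  57.7] F [-0.3 -0.2  0.2] t 14.5167 [-3.133 -0.121  0.307]
implied L 1.378 r 43.0
1.3 [-31.5   0.   64. ] [-1, -0.0044, 0.0035, -0.0069, 0]
1.2 [-36.3   0.   62.7] [-1, -0.005, -0.0, 0.0007, 0]
1.1 [-41.    0.   60.9] [-1, -0.0049, -0.0, 0.0012, 0]
1.0 [-45.5   0.   58.7] [-1, -0.0047, -0.0, 0.0017, 0]
0.9 [-49.7   0.   56. ] [-1, -0.0045, -0.0, 0.0021, 0]
0.8 [-53.7   0.   53. ] [-1, -0.0043, -0.0, 0.0026, 0]
0.7 [-57.3   0.   49.5] [-1, -0.004, -0.0, 0.003, 0]
0.6 [-60.6   0.   45.7] [-1, -0.0037, -0.0, 0.0034, 0]
0.5 [-63.4   0.   41.6] [-1, -0.0033, 0.0, 0.0037, 0]
0.4 [-65.9   0.   37.2] [-1, -0.003, 0.0, 0.004, 0]
0.3 [-67.9   0.   32.6] [-1, -0.0025, 0.0, 0.0043, 0]
0.2 [-69.4   0.   27.9] [-1, -0.0021, 0.0, 0.0046, 0]
0.1 [-70.5   0.   23. ] [-1, -0.0016, 0.0, 0.0047, 0]
0.0 [-71.   0.  18.] [-1, -0.0011, 0.0, 0.0049, 0]
```

Call:
send_rows:
  rows:
    - [-1,-0.0045,0.0035,-0.005,0]
    - [-1,-0.005,0,-0.001,0]
    - [-1,-0.005,0,0.001,0]
    - [-1,-0.005,0,0.0015,0]

```text
clock: 14.85
eef_pos: [540.0, -136.5, 119.9]
tool_rot: [-3.134, -0.126, 0.31]
force: [3.5, 3.1, 3.0]
width: 0.1
```

```bash
python3 push.py 50 1.0 .9 .8 .7 .6
```

```text
TCP [-32.1  -0.   60.9] corner [-43.   -0.2  59.6] F [4.2 1.9 3. ] t 14.85 [-3.134 -0.126  0.31 ]
implied L 1.051 r 49.6
1.0 [-45.5   0.   58.7] [-1, -0.0025, -0.0002, 0.0005, 0]
0.9 [-49.7   0.   56. ] [-1, -0.0045, -0.0, 0.0021, 0]
0.8 [-53.7   0.   53. ] [-1, -0.0043, -0.0, 0.0026, 0]
0.7 [-57.3   0.   49.5] [-1, -0.004, -0.0, 0.003, 0]
0.6 [-60.6   0.   45.7] [-1, -0.0037, -0.0, 0.0034, 0]
```

Call:
send_rows:
  rows:
    - [-1,-0.0045,0,0.0015,0]
    - [-1,-0.005,0,0.0025,0]
    - [-1,-0.005,0,0.003,0]

```text
clock: 15.1
eef_pos: [530.0, -139.7, 113.1]
tool_rot: [-3.136, -0.133, 0.312]
force: [0.5, 1.7, 6.9]
width: -0.4
```

```bash
python3 push.py 50 .7 .6 .5 .4 .3; python3 -c "
from geo import *
p=shot('wrist','t_wrist'); cv2.imwrite('pics/t_w.png',cv2.resize(p['image'],(800,600),interpolation=cv2.INTER_CUBIC))
q=shot('scene','t_scene'); crop(q,(150,150,310,310),4,'t_sc')
"
```

```text
TCP [-42.6  -0.1  54.1] corner [-53.5  -0.3  52.6] F [1.  1.5 6.9] t 15.1 [-3.136 -0.133  0.312]
implied L 0.798 r 49.6
0.7 [-57.3   0.   49.5] [-1, -0.0042, -0.0003, 0.0026, 0]
0.6 [-60.6   0.   45.7] [-1, -0.0037, -0.0, 0.0033, 0]
0.5 [-63.4   0.   41.6] [-1, -0.0034, -0.0, 0.0037, 0]
0.4 [-65.9   0.   37.2] [-1, -0.003, -0.0, 0.004, 0]
0.3 [-67.9   0.   32.6] [-1, -0.0026, -0.0, 0.0043, 0]
```

View pics/t_w.png

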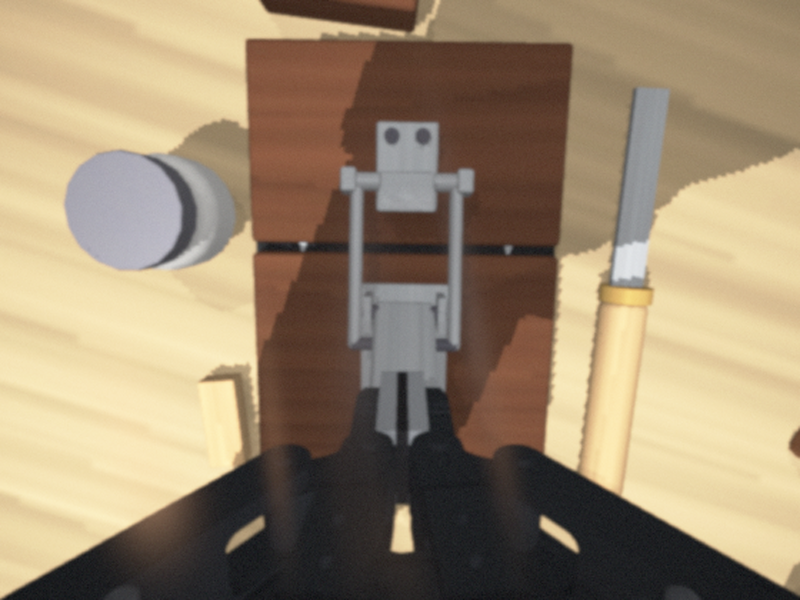

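View pics/t_sc.png

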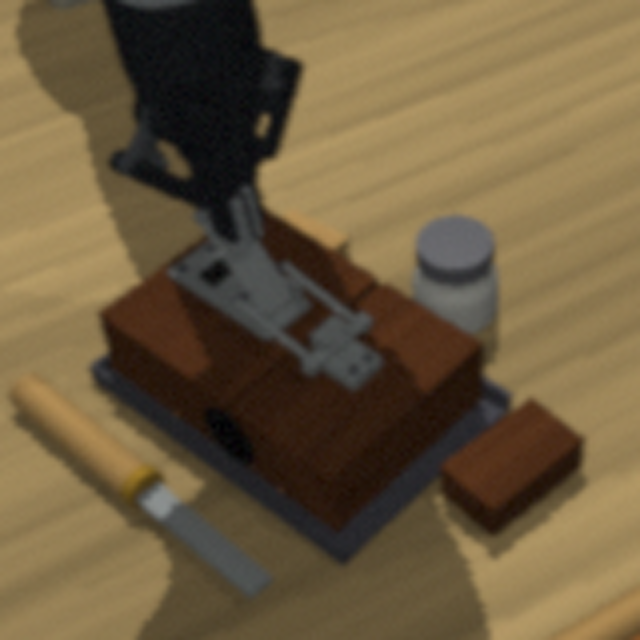

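The crossbar is behind the post and under the lip, with the lip covering it between (378,180) and (435,180). The gap is already closing, so I'll keep pressing along the arc.

Call:
send_rows:
  rows:
    - [-1,-0.0042,0,0.0035,0]
    - [-1,-0.004,0,0.004,0]
    - [-1,-0.0035,0,0.0045,0]

```text
clock: 15.45
eef_pos: [520.0, -143.1, 100.3]
tool_rot: [-3.136, -0.134, 0.313]
force: [-0.2, 1.8, 5.9]
width: 0.0
```

```bash
python3 push.py 50 .5 .4 .3 .2 .1 0
```

```text
TCP [-53.2  -0.4  41.3] corner [-64.1  -0.6  39.8] F [0.4 1.8 5.9] t 15.45 [-3.136 -0.134  0.313]
implied L 0.461 r 49.6
0.5 [-63.4   0.   41.6] [-1, 0.0009, -0.0006, -0.0017, 0]
0.4 [-65.9   0.   37.2] [-1, -0.003, -0.0, 0.004, 0]
0.3 [-67.9   0.   32.6] [-1, -0.0026, -0.0, 0.0043, 0]
0.2 [-69.4   0.   27.9] [-1, -0.0022, 0.0, 0.0045, 0]
0.1 [-70.5   0.   23. ] [-1, -0.0017, 0.0, 0.0047, 0]
0.0 [-71.   0.  18.] [-1, -0.0012, 0.0, 0.0049, 0]
```

Call:
send_rows:
  rows:
    - [-1,-0.003,0,0.004,0]
    - [-1,-0.003,0,0.0045,0]
    - [-1,-0.003,0,0.0045,0]

```text
clock: 15.7
eef_pos: [513.3, -145.3, 85.9]
tool_rot: [-3.137, -0.136, 0.314]
force: [1.7, 1.2, 2.3]
width: -0.2
```

```bash
python3 push.py 53 .2 .1 0
```

```text
TCP [-60.2  -0.6  26.9] corner [-71.1  -0.8  25.4] F [2.  0.7 2.3] t 15.7 [-3.137 -0.136  0.314]
implied L 0.146 r 51.1
0.2 [-72.3   0.   28.5] [-1, -0.0008, -0.0008, -0.0032, 0]
0.1 [-73.4   0.   23.3] [-1, -0.0018, 0.0, 0.005, 0]
0.0 [-74.   0.  18.] [-1, -0.0013, 0.0, 0.0052, 0]
```

Call:
send_rows:
  rows:
    - [-1,-0.0015,-0.0005,0.003,0]
    - [-1,-0.001,0,0.002,0]

```text
clock: 15.87
eef_pos: [510.3, -146.3, 79.2]
tool_rot: [-3.137, -0.134, 0.314]
force: [0.6, 0.9, 1.3]
width: 0.2
```

```bash
python3 push.py 53 0
```

```text
TCP [-63.4  -0.6  20.2] corner [-74.3  -0.8  18.8] F [0.8 0.7 1.3] t 15.8667 [-3.137 -0.134  0.314]
implied L 0.015 r 53.3
0.0 [-74.   0.  18.] [-1, 0.0002, -0.0008, 0.0008, 0]
```

Close to the stop. Now 1 mm steps until I feel it.

Call:
send_rows:
  rows:
    - [-1,0,0,0.001,0]

```text
clock: 15.95
eef_pos: [509.7, -146.6, 77.7]
tool_rot: [-3.137, -0.133, 0.313]
force: [-0.3, 1.2, 12.0]
width: -0.4
```

Call:
send_rows:
  rows:
    - [-1,0,0,0.0005,0]

```text
clock: 16.03
eef_pos: [509.8, -146.6, 77.6]
tool_rot: [-3.136, -0.133, 0.312]
force: [-0.3, 2.4, 16.0]
width: -0.1
```

```bash
python3 push.py 53 0
```

```text
TCP [-64.   -0.8  18.6] corner [-74.9  -0.9  17.1] F [ 0.4  2.4 16. ] t 16.0333 [-3.136 -0.133  0.312]
implied L -0.017 r 53.8
0.0 [-74.   0.  18.] [-1, 0.001, -0.0009, -0.0008, 0]
```

Firm stop felt at 16 N, with no further travel. Backing off and checking.

Call:
send_rows:
  rows:
    - [-1,0.0005,0,-0.004,0]
    - [-1,0.0015,0,-0.01,0]
    - [-1,0.003,0,-0.025,0]
    - [-1,0.004,0,-0.03,0]
    - [-1,0.004,0,-0.03,0]
    - [-1,0.003,0,-0.02,0]
    - [-1,0,0,0,0]

```text
clock: 16.62
eef_pos: [503.2, -149.4, 198.5]
tool_rot: [-3.132, -0.118, 0.307]
force: [0.7, 0.4, -0.2]
width: 0.1
```

```bash
python3 st.py; python3 -c "
from geo import *
p=shot('wrist','u_wrist'); cv2.imwrite('pics/u_w.png',cv2.resize(p['image'],(800,600),interpolation=cv2.INTER_CUBIC))
q=shot('scene','u_scene'); crop(q,(150,150,310,310),4,'u_sc')
M=feats(p); z=M[...,2]
lv=(abs(M[...,1])<9)&(z>12)&(z<30)&(M[...,0]<-25)
X=M[lv]; print(len(X), np.polyfit(X[:,0],X[:,2],1), X[:,0].min(), np.median(X[:,2]))
"
```

```text
16.6167 rot [-3.132 -0.118  0.307] F [ 0.7  0.4 -0.2] w 0.1 M [-71.1  -1.6 139.5]
base 1301 x -97.3..-12.4 y -17.7..17.6 z 4.4..7.1 mean [-56.5  -0.3   5.7]
lip 530 x 15.8..29.6 y -9.9..9.6 z 21.5..24.5 mean [22.6 -0.1 23.1]
foot 778 x 15.7..48.9 y -11.6..11.8 z 7.2..10.7 mean [38.8  0.2  8.8]
bar none
levertop none
1804 [-5.44292906e-03  1.73621606e+01] -91.59070282860996 17.648213706885002
```

View pics/u_w.png

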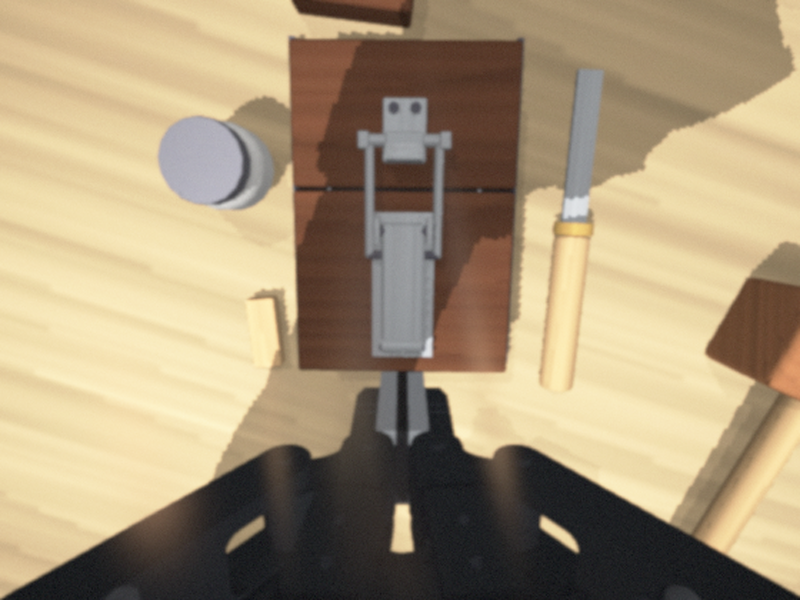

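View pics/u_sc.png

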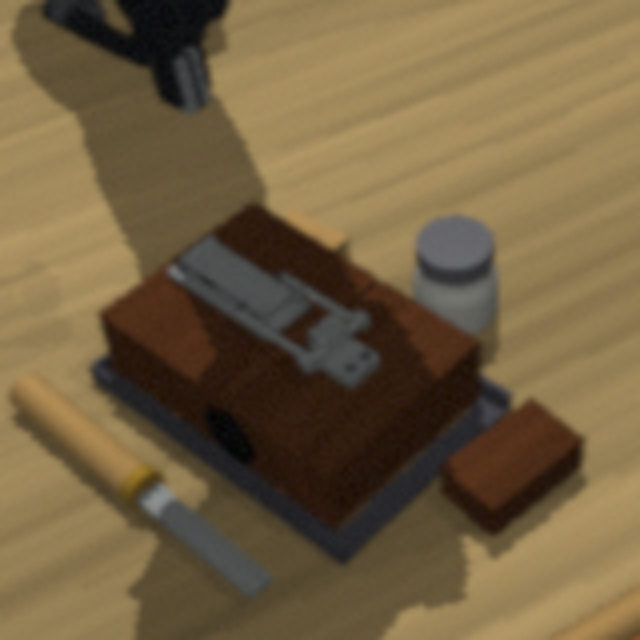

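```bash
python3 -c "
from cell import *
print(finish_job())"
```

```text
the job is handed in; nothing more can be done
None
```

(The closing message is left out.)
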